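# Load the shaker tray with cover-glass carriers

## Robot

A 7-joint arm with a two-finger parallel gripper is mounted at the origin on a cart in front of the work surface, level with it; the furniture and walls round the work are solid. World frame = base frame: x ahead of the robot, y to its left, z up, the work surface at z = 0. Lengths are in m, angles in degrees, forces in N, time in s.
With the tool pointing down it reaches from about 0.425 to 0.875 m from the base axis. Payload 4.7 kg.
Tool frame: the origin (TCP) lies at the very end of the fingers, on their centre line; the grasp point (between the pads) lies 19 mm behind it; z points along the fingers, y is the line along which they close (so a half turn about z gives the same grasp; the last joint's range is limited). The gripper opens to 87 mm and grips with 3 to 60 N. Pads are 19 mm wide; open, the fingers measure 117 mm over their backs; the gripper's body (75 mm by 190 mm) begins 51 mm behind the grasp point.
Start: joints at [69.907, 18.392, -4.016, 83.108, 1.295, 78.541, -3.26], TCP at [0.232, -0.607, 0.223] pointing down, gripper open.
Joint ranges: [-163.93, 163.93], [-17.29, 119.83], [-79.2, 71.16], [3.27, 140.29], [-89.18, 269.18], [5.43, 117.66], [-154.24, 154.24]. Speed limits (degrees/s): [147.25, 147.25, 180, 180, 180, 180, 180].

## Interface

Orientations are given as a 3x3 rotation matrix whose columns are the frame's x, y, z axes.
In Python, from plant import manip gives the robot as it stands.
- The arm moves only by the shell command python3 inch.py [FORCE], which reads ROWS from standard input. ROWS is a JSON list of rows, 1 to 5 of them, each an object with the fields finger_gap (the opening from 0.0 (shut) to 1.0 (fully open)), d (a list: dx, dy, dz in m), turn_vec (a list: a rotation vector rx, ry, rz in degrees); a field left out counts as zero (the opening has to be given); each row shifts and turns the commanded pose from where the row before left it, along the tool's axes as they then stand; what a row does not reach is not made up. A row lasts 1/12 s, in which the tool goes at most 0.0417 m and 7.16 degrees, less where a joint would pass 70% of its speed; a pose out of reach is approached as far as the arm can. The fingers move at their own pace and stop on an object; FORCE is the grip in N (left out, the last holds). Time passes only in rows, so rows that do not move let the fingers close. It prints the time, the measured TCP pose, the force, the opening and the grip force at its end. Input that does not fit is refused with a message, and nothing moves.
- manip.state(): the state, without advancing time (a new reading comes with each control period).
- manip.camera(name): name is "side" or "top" or "wrist"; returns the picture (400x640x3 uint8, red, green, blue); there is no depth.
- manip.calibration(name): a dict with "camera_matrix" (3x3 intrinsics, pixels), "origin" and "rotation" of the camera in the world. Camera axes: x right, y up, looking along -z (the intrinsics and any distortion apply to the point x, -y, -z); pixel columns grow to the right and rows downward; lengths in m; the calibration is good to about 2 mm. A picture is of the moment at which its call begins: read the wrist's pose just before it. calibration takes no time and is no camera call; for the wrist camera it gives the pose at the moment of the call.
- manip.hand_in(): hands the job in; it is judged then, once.
The state is a dict: "clock": time; "qpos": joint angles; "qd": joint speeds; "effort": joint torques, N m; "ee_pos": TCP position; "tool_rot": TCP orientation; "wrist_force": force on the tool from outside, world axes, zero at the start; "wrist_torque": the same for the moment, N m; "grip_width": opening from 0.0 (shut) to 1.0 (fully open); "gripper_force": force on a finger pad.
Only numpy, scipy, OpenCV 4.12 (cv2) and the standard library are available. Lean on these libraries where they do the work, as an engineer would, in place of code of your own. Each camera call takes 0.05 s, during which the arm holds its last target. There are 200 camera calls.

## Task

Load the shaker tray: loosen the clamp knob of its hold-down bar before moving the bar, slide the bar fully back, then lift every cover-glass carrier that hangs on the drip rack up and off its hook and stand each one upright in a pocket of its own, fully down. Then slide the bar fully forward over the carriers, tighten the knob to its stop and let go, leaving the other things on the bench where they are.

Things in the scene. Friction and masses are not known exactly. Their poses are not given: they have to be found in the camera images.
- rack: Fixed steel drip rack with three hooks. Origin on the bench under the middle hook's lowest point; +x points from the hook tips back to the rail, y along the rail. Drip plate 6 mm thick, x -48..+72, y +-82 mm; 12 mm posts at x = 62, y = +-74 mm; cross rail at x = 62 mm, its top at z = 142 mm
- hook_1 (a point): hook at rack y = -56 mm: point on its level top face, 130 mm above the bench, where a hung eye rests. Flat bar 16 mm wide (y) and 6 mm thick that comes level out of the rail towards -x and turns up 45 degrees at x = -11 mm to a tip at x = -25 mm, 10 mm above the top face
- hook_2 (a point): the same of the middle hook. To take a carrier off any hook, raise it 12 to 26 mm (18 is best), draw it at least 60 mm towards the rack's -x so that the basket too is clear of the hook, then lift it away
- hook_3 (a point): the same of the hook at rack y = +56 mm
- carrier_a: Cover-glass carrier, 0.16 kg: white basket 60 (x) x 40 (y) x 34 (z) mm of glasses with an upright steel strap at its centre, 10 mm thick (x), 34 mm wide (y), whose eye (open along x, 24 mm wide, z 66..100 mm) hangs on a hook. On top a white grip tab, 10 mm thick (x), 24 wide (y), z 108..144 mm. Origin: centre of the underside, z up. A half turn about z makes no difference
- carrier_b: second cover-glass carrier, like carrier_a. Pinch the tab's thickness from above; while a carrier hangs (underside 30 mm above the bench, x along the rack's x) keep the fingertips above its z = 112 mm to clear the hook
- carrier_c: third cover-glass carrier, like carrier_a. Some carriers may be absent. A hanging carrier that is knocked swings on its hook for up to 25 s before it is still; its mass varies by about a quarter
- tray: Fixed aluminium shaker tray. Origin on the bench under the middle pocket's centre; +x is 'back' for the bar, y along the row of pockets. Base plate 6 mm thick, x -42..+44, y +-94 mm, with a 50 mm wide tongue to x = 121. Three pockets at y = -50, 0, +50 mm, each 66 (x) x 46 (y) mm inside, walls 4 mm thick rising to z = 20 mm. Rails 32 mm high at y = +-85 mm and along the tongue
- pocket_1 (a point): centre of the floor of the pocket at tray y = -50 mm, 6 mm above the bench: a seated carrier's origin lies here (3 mm play), its x along the tray's x. Any carrier may go in any pocket
- pocket_2 (a point): the same of the middle pocket
- pocket_3 (a point): the same of the pocket at tray y = +50 mm
- bar (a joint): travel of the black T-shaped hold-down bar, m: 0 fully forward (over the baskets, bar at tray x 12..28 mm, z 46..60 mm), 0.035 fully back (clear behind the pockets). Slides along the tray's +x with about 2 N once the knob is loosened, stays where it is left, and may be moved by holding the knob
- knob (a joint): angle of the clamp knob on the bar's carriage, rad: 0 tight at its stop, 1.2 fully loosened; loosens counter-clockwise seen from above. Tight, it clamps the carriage to the rail; above 0.6 rad it is free. Turns with less than 0.2 N m and stays where it is left
- knob_grip (a point): on the knob's vertical axis, 113 mm above the bench, where to grip it: black bar handle 13 mm thick, 46 mm long, z 92..120 mm. It is long along the tray's y when the knob is at 0 and turns with the knob. The point moves with the bar, at tray y = 0, x = 58 mm + bar travel
- bar_mid (a point): on top of the hold-down bar at the tray's y = 0; moves with it
- slide_box: bystander: red slide box 84 x 35 x 28 mm lying on the bench
- objective_can: bystander: white can with a black lid, 41 mm across, 66 mm high
- bench_timer: bystander: small white timer 38 x 62 x 60 mm

How it is judged:
By the outcome, as a careful person would: the job done as asked, in the order asked, and still so for the second after the job is handed in, with the robot touching nothing.
Of carrier_a, carrier_b, carrier_c only 2 to 3 are there at a start; the rules pass over those that are not, and their reading is None.
At some moment in a run one of carrier_a, carrier_b, carrier_c may be knocked a few centimetres aside while the robot is not near it.
It also fails if it takes over 210 s, if anything falls off the work surface, if the arm or the gripper's body presses on something with over 40 N, if the wrist force passes 120 N, or if a joint passes its speed limit or range.

## Working session

There is one attempt and no reset: what is moved stays moved. The work goes in short steps, Python scripts to look and compute and a shell command to move; the robot and the scene stay as the last step left them, time stands still between calls to the robot, and variables do not carry over. Pictures are saved under pics/ and viewed, at most 14 in all, crops included, and the job is handed in when it is done.

```bash
ls; mkdir -p pics; python3 - <<'E'
from plant import manip
import cv2,numpy as np
print(manip.state())
for n in ["side","top"]:
    im=manip.camera(n); cv2.imwrite(f"pics/{n}0.png",im[:,:,::-1])
    c=manip.calibration(n); print(n,c)
print(manip.calibration("wrist"))
E
```

```text
inch.py
pics
plant.py
{'clock': 0.0, 'qpos': array([69.90681734, 18.43620016, -4.01534579, 83.1760019 ,  1.29601995,
       78.5410776 , -3.26033994]), 'qd': array([-0.05556869,  0.05597515, -0.01908453,  0.05798776,  0.05272625,
       -0.00540509, -0.04659407]), 'effort': array([-2.88895499e-04, -4.91295254e+01, -4.04369496e-01, -3.12530100e+01,
       -6.40480220e-02,  4.38670255e-02,  2.12813875e-04]), 'ee_pos': array([ 0.23163371, -0.60672344,  0.22148428]), 'tool_rot': array([[ 9.34187964e-01,  3.56780367e-01, -7.85448510e-04],
       [ 3.56781211e-01, -9.34186394e-01,  1.71736208e-03],
       [-1.21034236e-04, -1.88457226e-03, -9.99998217e-01]]), 'wrist_force': array([-0.6418184 , -0.32601005, -0.05072559]), 'wrist_torque': array([ 0.00284883, -0.01097806,  0.03850007]), 'gripper_force': 0.0, 'grip_width': 1.005213981529444}
side {'camera_matrix': array([[421.40480732,   0.        , 319.79659816],
       [  0.        , 421.40480732, 198.59553972],
       [  0.        ,   0.        ,   1.        ]]), 'origin': array([
[... 277 characters left out ...]
  [  0.        , 376.03173836, 198.97562723],
       [  0.        ,   0.        ,   1.        ]]), 'origin': array([0.44132131, 0.28958249, 0.95708061]), 'rotation': array([[-0.01649239,  0.98857199, -0.14984464],
       [-0.99951019, -0.0202868 , -0.02382902],
       [-0.02659657,  0.14937825,  0.98842236]])}
{'camera_matrix': array([[283.05496926,   0.        , 319.95339393],
       [  0.        , 283.05496926, 198.62192889],
       [  0.        ,   0.        ,   1.        ]]), 'origin': array([ 0.30747884, -0.57719664,  0.38408881]), 'rotation': array([[ 0.3580569 ,  0.89201307,  0.27587668],
       [-0.93369762,  0.3427043 ,  0.10374256],
       [-0.00200441, -0.29473114,  0.95557812]])}
```
View pics/side0.png

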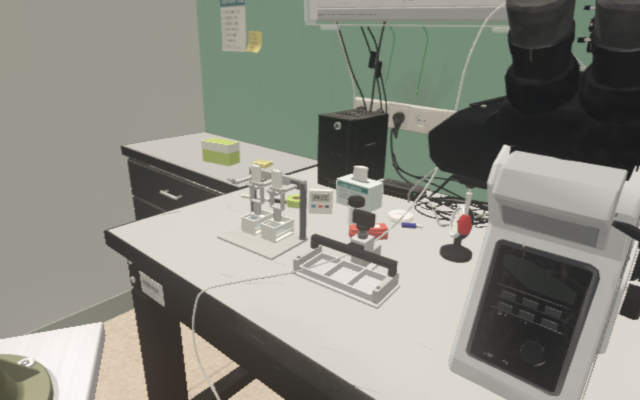

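View pics/top0.png

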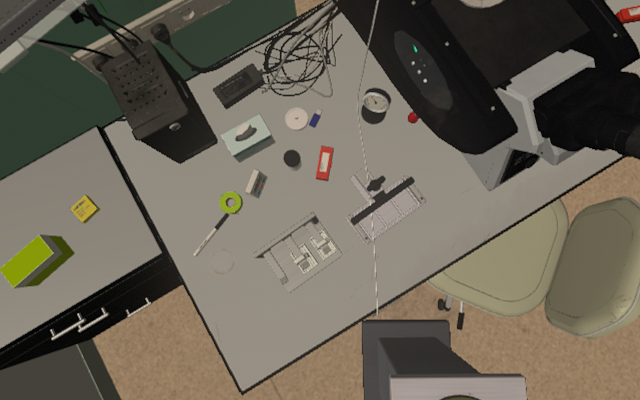

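```bash
python3 - <<'E'
import cv2,numpy as np
t=cv2.imread("pics/top0.png");s=cv2.imread("pics/side0.png")
cv2.imwrite("pics/topc.png",cv2.resize(t[155:305,235:435],None,fx=4,fy=4,interpolation=cv2.INTER_CUBIC))
cv2.imwrite("pics/sidec.png",cv2.resize(s[150:300,210:410],None,fx=4,fy=4,interpolation=cv2.INTER_CUBIC))
E
```

View pics/topc.png

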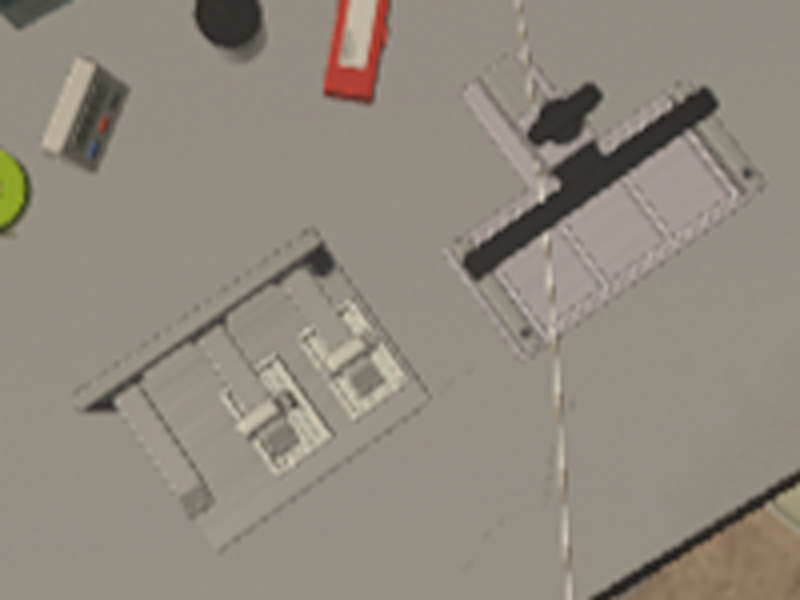

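View pics/sidec.png

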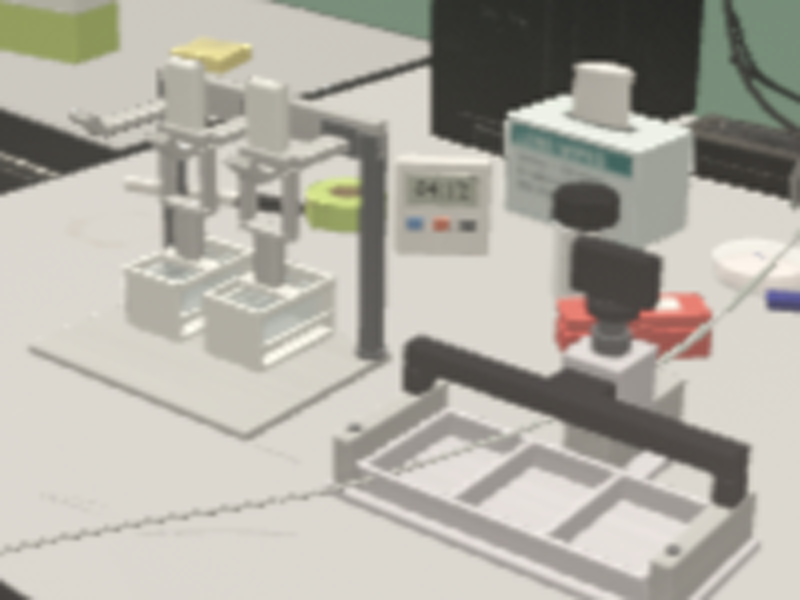

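```bash
cat > h.py <<'E'
from plant import manip
import cv2,numpy as np
def ray(c,uv):
    K=c["camera_matrix"]; d=np.array([(uv[0]-K[0,2])/K[0,0],-(uv[1]-K[1,2])/K[1,1],-1.])
    d=c["rotation"]@d; return np.array(c["origin"]),d/np.linalg.norm(d)
def onz(c,uv,z):
    o,d=ray(c,uv); return o+d*(z-o[2])/d[2]
def tri(*cu):
    A=np.zeros((3,3));b=np.zeros(3);R=[ray(c,u) for c,u in cu]
    for o,d in R:
        P=np.eye(3)-np.outer(d,d);A+=P;b+=P@o
    p=np.linalg.solve(A,b)
    return p,max(np.linalg.norm((np.eye(3)-np.outer(d,d))@(p-o)) for o,d in R)
def proj(c,p):
    q=c["rotation"].T@(np.array(p)-c["origin"]);K=c["camera_matrix"]
    return np.array([K[0,2]+K[0,0]*q[0]/-q[2],K[1,2]-K[1,1]*q[1]/-q[2]])
E
python3 - <<'E'
from h import *
np.set_printoptions(precision=4,suppress=True)
T=manip.calibration("top");S=manip.calibration("side")
tc=lambda u,v:(u/4+235-.375,v/4+155-.375)
sc=lambda u,v:(u/4+210-.375,v/4+150-.375)
for n,a,b in [("knob",(567,110),(617,248)),("tab2",(258,413),(188,62)),("tab1",(347,348),(270,80)),("barL",(475,262),(418,347)),("barR",(708,100),(740,455)),("postR",(320,245),(372,135)),("hook3tip",(197,500),(88,118))]:
    print(n,*tri((T,tc(*a)),(S,sc(*b))))
for p in [(530,358),(765,183),(445,250)]: print("traybase",onz(T,tc(*p),.006))
for p in [(430,397),(220,550),(80,395),(315,230)]: print("plate",onz(T,tc(*p),.006))
# cable height
o,d1=ray(T,tc(520,5));_,d2=ray(T,tc(568,595));n=np.cross(d1,d2)
for p in [(0,550),(340,490),(550,422),(680,350),(795,240)]:
    oo,d=ray(S,sc(*p)); t=n@(o-oo)/(n@d); print("cable",oo+t*d)
E
```

```text
knob [0.6038 0.1891 0.119 ] 0.0007046291189716925
tab2 [0.438  0.3602 0.1733] 0.00022216216646661068
tab1 [0.47   0.3139 0.1747] 0.0007745505211507414
barL [0.5245 0.2399 0.0554] 0.0007701610233431726
barR [0.6214 0.0957 0.0566] 0.000528552984542317
postR [0.528  0.329  0.1359] 0.0007399084644895979
hook3tip [0.3916 0.3969 0.1356] 0.0008924482552316417
traybase [0.4689 0.2043 0.006 ]
traybase [0.5766 0.0518 0.006 ]
traybase [0.5378 0.2557 0.006 ]
plate [0.4457 0.2675 0.006 ]
plate [0.3543 0.3994 0.006 ]
plate [0.4506 0.4874 0.006 ]
plate [0.5521 0.3381 0.006 ]
cable [0.3152 0.1862 0.0123]
cable [0.4701 0.1932 0.0109]
cable [0.5784 0.1997 0.0261]
cable [0.6499 0.2057 0.052 ]
cable [0.7148 0.2137 0.1007]
```

```bash
python3 - <<'E'
from h import *
np.set_printoptions(precision=3,suppress=True)
T=manip.calibration("top");S=manip.calibration("side")
for p in [(455,385),(500,165),(610,185)]: print("S",p,onz(S,p,0),onz(S,p,.2),onz(S,p,.4))
for p in [(495,190),(520,120),(600,50),(380,15),(440,120)]: print("T",p,onz(T,p,0),onz(T,p,.2),onz(T,p,.4))
cv2.imwrite("pics/w0.png",manip.camera("wrist")[:,:,::-1])
E
```

```text
S (455, 385) [ 0.594 -0.125  0.   ] [ 0.44  -0.288  0.2  ] [ 0.287 -0.452  0.4  ]
S (500, 165) [1.417 0.721 0.   ] [0.869 0.152 0.2  ] [ 0.32  -0.417  0.4  ]
S (610, 185) [1.604 0.432 0.   ] [0.966 0.002 0.2  ] [ 0.328 -0.429  0.4  ]
T (495, 190) [ 0.601 -0.126  0.   ] [ 0.567 -0.039  0.2  ] [0.534 0.047 0.4  ]
T (520, 120) [ 0.785 -0.207  0.   ] [ 0.713 -0.103  0.2  ] [0.641 0.001 0.4  ]
T (600, 50) [ 0.975 -0.437  0.   ] [ 0.864 -0.285  0.2  ] [ 0.752 -0.133  0.4  ]
T (380, 15) [1.098 0.147 0.   ] [0.961 0.177 0.2  ] [0.824 0.207 0.4  ]
T (440, 120) [0.791 0.001 0.   ] [0.718 0.061 0.2  ] [0.645 0.122 0.4  ]
```

View pics/w0.png

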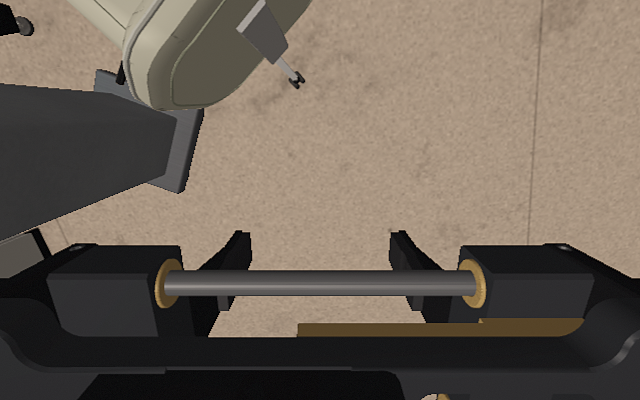

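```bash
python3 - <<'E'
from h import *
np.set_printoptions(precision=3,suppress=True)
T=manip.calibration("top");S=manip.calibration("side")
for uv in [(436,145),(500,160),(500,180)]:
    o,d=ray(S,uv)
    for t in np.arange(.3,1.5,.1):
        p=o+d*t; print(uv,p,proj(T,p).astype(int))
s=cv2.imread("pics/side0.png");t=cv2.imread("pics/top0.png")
cv2.imwrite("pics/c2.png",np.hstack([cv2.resize(s[0:400,400:640],(360,600)),cv2.resize(t[0:220,360:520],(436,600))]))
E
```

```text
(436, 145) [ 0.445 -0.227  0.352] [664 248]
(436, 145) [ 0.502 -0.148  0.33 ] [598 214]
(436, 145) [ 0.559 -0.069  0.308] [539 183]
(436, 145) [0.616 0.01  0.287] [485 156]
(436, 145) [0.672 0.09  0.265] [436 130]
(436, 145) [0.729 0.169 0.243] [391 107]
(436, 145) [0.786 0.248 0.222] [349  86]
(436, 145) [0.843 0.328 0.2  ] [311  67]
(436, 145) [0.9   0.407 0.178] [276  49]
(436, 145) [0.957 0.486 0.156] [244  32]
(436, 145) [1.014 0.565 0.135] [213  17]
(436, 145) [1.071 0.645 0.113] [185   2]
(500, 160) [ 0.476 -0.255  0.346] [676 228]
(500, 160) [ 0.543 -0.185  0.323] [614 189]
(500, 160) [ 0.61  -0.115  0.299] [559 155]
(500, 160) [ 0.678 -0.045  0.276] [510 124]
(500, 160) [0.745 0.026 0.252] [465  96]
(500, 160) [0.812 0.096 0.229] [424  71]
(500, 160) [0.88  0.166 0.206] [386  47]
(500, 160) [0.947 0.236 0.182] [352  26]
(500, 160) [1.014 0.306 0.159] [321   7]
(500, 160) [1.082 0.376 0.135] [292 -10]
(500, 160) [1.149 0.446 0.112] [265 -27]
(500, 160) [1.216 0.516 0.088] [240 -43]
(500, 180) [ 0.475 -0.259  0.334] [672 229]
(500, 180) [ 0.542 -0.19   0.306] [610 191]
(500, 180) [ 0.609 -0.121  0.279] [556 158]
(500, 180) [ 0.676 -0.052  0.251] [508 129]
(500, 180) [0.743 0.016 0.223] [464 103]
(500, 180) [0.81  0.085 0.196] [425  79]
(500, 180) [0.877 0.154 0.168] [389  57]
(500, 180) [0.945 0.223 0.141] [357  38]
(500, 180) [1.012 0.292 0.113] [327  20]
(500, 180) [1.079 0.361 0.085] [300   3]
(500, 180) [1.146 0.43  0.058] [275 -11]
(500, 180) [1.213 0.498 0.03 ] [251 -25]
```

View pics/c2.png

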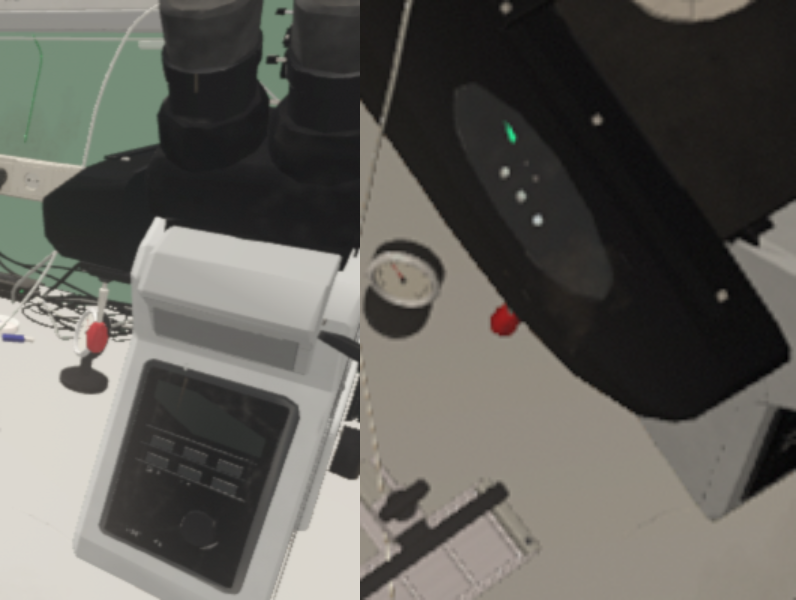

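```bash
echo '[{"finger_gap":1,"turn_vec":[0,0,-7]},{"finger_gap":1,"turn_vec":[0,0,-7]},{"finger_gap":1,"turn_vec":[0,0,-7]},{"finger_gap":1,"turn_vec":[0,0,-7]},{"finger_gap":1,"turn_vec":[0,0,-7]}]' | python3 inch.py 
echo '[{"finger_gap":1,"turn_vec":[0,0,-7]},{"finger_gap":1,"turn_vec":[0,0,-7]},{"finger_gap":1,"turn_vec":[0,0,-7]},{"finger_gap":1,"turn_vec":[0,0,-7]},{"finger_gap":1,"turn_vec":[0,0,-7]}]' | python3 inch.py 
echo '[{"finger_gap":1,"turn_vec":[0,0,-7]},{"finger_gap":1,"turn_vec":[0,0,-7]},{"finger_gap":1,"turn_vec":[0,0,-7]},{"finger_gap":1,"turn_vec":[0,0,-7]},{"finger_gap":1,"turn_vec":[0,0,-5.8]}]' | python3 inch.py 
cat > g.py <<'E'
from h import *; import sys
np.set_printoptions(precision=4,suppress=True)
s=manip.state();R=s["tool_rot"]
print("yaw",np.degrees(np.arctan2(R[1,0],R[0,0])),"z",R[:,2],"pos",s["ee_pos"],"q",s["qpos"].round(0))
p=s["ee_pos"]
for i in range(1,len(sys.argv),3):
    t=np.array(sys.argv[i:i+3],float); print("to",t,"tool delta",R.T@(t-p)); p=t
E
python3 g.py .154 -.40 .22  .40 -.15 .22  .43 .08 .22 .604 .189 .22
```

```text
clock: 0.57
ee_pos: [0.2318, -0.607, 0.2221]
tool_rot: [[0.556, 0.831, -0.0], [0.831, -0.556, 0.001], [0.0, -0.001, -1.0]]
wrist_force: [0.9, 0.1, -0.0]
grip_width: 1.0
gripper_force: 0.0
clock: 0.98
ee_pos: [0.2317, -0.607, 0.2221]
tool_rot: [[-0.022, 1.0, -0.0], [1.0, 0.022, 0.001], [0.001, -0.0, -1.0]]
wrist_force: [-0.9, 0.5, 0.5]
grip_width: 0.996
gripper_force: 0.0
clock: 1.4
ee_pos: [0.2317, -0.607, 0.2221]
tool_rot: [[-0.574, 0.819, -0.0], [0.819, 0.574, 0.001], [0.001, 0.0, -1.0]]
wrist_force: [0.6, -0.2, 0.1]
grip_width: 1.0
gripper_force: 0.0
yaw 125.042609567278 z [-0.0003  0.0007 -1.    ] pos [ 0.2317 -0.607   0.2221] q [ 81.  19. -18.  83.   6.  79.  98.]
to [ 0.154 -0.4    0.22 ] tool delta [0.2141 0.0552 0.0023]
to [ 0.4  -0.15  0.22] tool delta [0.0634 0.345  0.0001]
to [0.43 0.08 0.22] tool delta [0.1711 0.1566 0.0002]
to [0.604 0.189 0.22 ] tool delta [-0.0107  0.205   0.    ]
```

```bash
echo '[{"finger_gap":1,"d":[0.0388,0.0096,0]},{"finger_gap":1,"d":[0.0388,0.0096,0]},{"finger_gap":1,"d":[0.0388,0.0096,0]},{"finger_gap":1,"d":[0.0388,0.0096,0]},{"finger_gap":1,"d":[0.0388,0.0096,0]}]' | python3 inch.py 
echo '[{"finger_gap":1,"d":[-0.0015,0.0405,0]},{"finger_gap":1,"d":[-0.0015,0.0405,0]},{"finger_gap":1,"d":[-0.0015,0.0405,0]},{"finger_gap":1,"d":[-0.0015,0.0405,0]},{"finger_gap":1,"d":[-0.0015,0.0405,0]}]' | python3 inch.py 
echo '[{"finger_gap":1,"d":[0.018,0.037,0]},{"finger_gap":1,"d":[0.018,0.037,0]},{"finger_gap":1,"d":[0.018,0.037,0]},{"finger_gap":1,"d":[0.018,0.037,0]},{"finger_gap":1,"d":[0.018,0.037,0]}]' | python3 inch.py 
echo '[{"finger_gap":1,"d":[0.0283,0.0223,0]},{"finger_gap":1,"d":[0.0283,0.0223,0]},{"finger_gap":1,"d":[0.0283,0.0223,0]},{"finger_gap":1,"d":[0.0283,0.0223,0]},{"finger_gap":1,"d":[0.0283,0.0223,0]}]' | python3 inch.py 
python3 - <<'E'
from h import *
import pickle
c=manip.calibration("wrist");im=manip.camera("wrist")
cv2.imwrite("pics/w1.png",im[:,:,::-1]); pickle.dump(c,open("w1.pkl","wb"))
print(c)
E
python3 g.py .604 .189 .22
```

```text
clock: 1.82
ee_pos: [0.1602, -0.4184, 0.2218]
tool_rot: [[-0.569, 0.822, -0.0], [0.822, 0.569, 0.001], [0.001, 0.0, -1.0]]
wrist_force: [-0.7, 0.2, 0.2]
grip_width: 0.998
gripper_force: 0.0
clock: 2.23
ee_pos: [0.3327, -0.3099, 0.2227]
tool_rot: [[-0.569, 0.822, -0.0], [0.822, 0.569, -0.001], [-0.001, -0.001, -1.0]]
wrist_force: [0.8, -1.7, -0.5]
grip_width: 0.996
gripper_force: 0.0
clock: 2.65
ee_pos: [0.4329, -0.13, 0.2225]
tool_rot: [[-0.569, 0.822, -0.0], [0.822, 0.569, -0.001], [-0.001, -0.001, -1.0]]
wrist_force: [0.8, -1.1, 0.2]
grip_width: 0.999
gripper_force: 0.0
clock: 3.07
ee_pos: [0.4432, 0.0495, 0.2224]
tool_rot: [[-0.569, 0.822, 0.0], [0.822, 0.569, -0.001], [-0.001, -0.001, -1.0]]
wrist_force: [0.7, -0.2, 0.1]
grip_width: 1.0
gripper_force: 0.0
{'camera_matrix': array([[283.05496926,   0.        , 319.95339393],
       [  0.        , 283.05496926, 198.62192889],
       [  0.        ,   0.        ,   1.        ]]), 'origin': array([0.39695822, 0.11732901, 0.38482907]), 'rotation': array([[ 0.82135928, -0.54531701, -0.16732686],
       [ 0.57041028,  0.78469918,  0.24265061],
       [-0.00102025, -0.29474829,  0.95557438]])}
yaw 125.25670731784787 z [ 0.0012  0.0025 -1.    ] pos [0.4434 0.0583 0.2228] q [ 57. -10. -61. 109.  -9.  76.  34.]
to [0.604 0.189 0.22 ] tool delta [0.014  0.2066 0.0034]
```

View pics/w1.png

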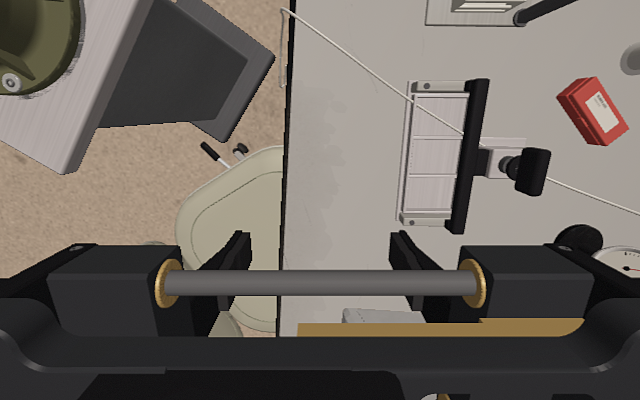

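```bash
echo '[{"finger_gap":1,"d":[0.03,0.018,0]},{"finger_gap":1,"d":[0.03,0.018,0]},{"finger_gap":1,"d":[0.03,0.018,0]},{"finger_gap":1},{"finger_gap":1}]' | python3 inch.py 
python3 - <<'E'
from h import *
import pickle
c=manip.calibration("wrist");im=manip.camera("wrist")
cv2.imwrite("pics/w2.png",im[:,:,::-1]); pickle.dump(c,open("w2.pkl","wb"))
np.set_printoptions(precision=4,suppress=True)
T=manip.calibration("top");S=manip.calibration("side")
cams={}
for n,f,c in [("w1","w1",pickle.load(open("w1.pkl","rb"))),("w2","w2",c),("top","top0",T),("side","side0",S)]:
    g=cv2.imread(f"pics/{f}.png").max(2); m=(g<85).astype(np.uint8)
    k,l,st,ce=cv2.connectedComponentsWithStats(m)
    print(n)
    for i in range(1,k):
        if 60<st[i,4]<6000:
            pts=np.argwhere(l==i)[:,::-1].astype(np.float32); r=cv2.minAreaRect(pts)
            print("  ",st[i],ce[i].round(1),np.round(cv2.boxPoints(r),1).tolist())
E
```

```text
clock: 3.53
ee_pos: [0.4362, 0.1546, 0.2225]
tool_rot: [[-0.574, 0.819, 0.0], [0.819, 0.574, -0.0], [-0.0, -0.0, -1.0]]
wrist_force: [-0.9, -1.4, 0.4]
grip_width: 1.005
gripper_force: 0.0
w1
   [   0    0   43   81 2707] [18.9 33.5] [[-0.0, 0.0], [42.0, 0.0], [42.0, 80.0], [0.0, 80.0]]
   [   0    0   82   96 1227] [60.5 52. ] [[-0.5, 93.5999984741211], [72.5999984741211, -4.800000190734863], [104.0999984741211, 18.600000381469727], [31.100000381469727, 117.0999984741211]]
   [290   0   6  13  70] [292.5   5.4] [[290.0, 0.0], [295.0, 0.0], [295.0, 12.0], [290.0, 12.0]]
   [496   0  81  27 718] [537.3  10.8] [[494.1000061035156, 22.200000762939453], [568.9000244140625, -14.5], [576.0, 0.0], [501.20001220703125, 36.70000076293945]]
   [425  24  61   3  66] [456.8  25.1] [[425.0, 25.100000381469727], [425.0, 24.0], [485.0, 25.0], [485.0, 26.100000381469727]]
   [ 411   79   81  155 3305] [468.  151.6] [[410.5, 82.30000305175781], [488.8999938964844, 78.19999694824219], [496.79998779296875, 231.3000030517578], [418.5, 235.3000030517578]]
   [569  95  36  51 156] [585.6 119.5] [[568.09997
[... 8244 characters left out ...]
00061035156]]
   [312 236  84  40 680] [353.3 251.8] [[308.8999938964844, 245.5], [314.70001220703125, 229.39999389648438], [399.3999938964844, 259.79998779296875], [393.6000061035156, 275.8999938964844]]
   [631 252   9  29 135] [636.4 269.3] [[631.0, 252.0], [639.0, 252.0], [639.0, 280.0], [631.0, 280.0]]
   [620 284  20  35 505] [631.4 302.7] [[619.0, 313.8999938964844], [629.5999755859375, 283.3999938964844], [647.7999877929688, 289.79998779296875], [637.2000122070312, 320.20001220703125]]
   [  0 375  12  25 134] [  3.  390.7] [[0.0, 399.0], [0.0, 375.0], [11.0, 375.0], [11.0, 399.0]]
   [192 388  25  12 161] [205.5 395.3] [[192.0, 399.0], [192.0, 388.0], [216.0, 388.0], [216.0, 399.0]]
```

View pics/w2.png

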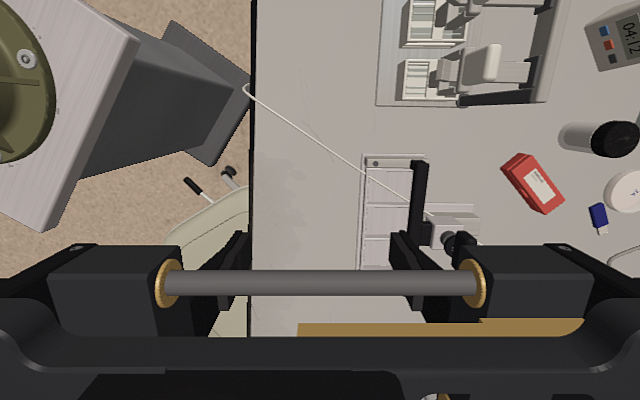

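```bash
python3 - <<'E'
from h import *
import pickle
np.set_printoptions(precision=4,suppress=True)
c1=pickle.load(open("w1.pkl","rb"));T=manip.calibration("top")
print(onz(T,(375.8,183.7),.117),onz(c1,(536,171),.12),tri((T,(376.2,183.0)),(c1,(536,171))))
# bar ends from w1 (black bar top-face corners near/far) and tray inner edges
b=cv2.imread("pics/w1.png").max(2)<85
for r in (90,120,150,180,205,225):
    xs=np.where(b[r,440:500])[0]+440; print(r,xs.min(),xs.max())
im=cv2.imread("pics/w1.png")
cv2.imwrite("pics/w1c.png",cv2.resize(im[60:250,380:580],None,fx=4,fy=3.15*4/3.15*0.78,interpolation=cv2.INTER_CUBIC))
E
python3 g.py .604 .189 .19
```

```text
[0.6012 0.1901 0.117 ] [0.5962 0.1897 0.12  ] (array([0.6024, 0.1902, 0.1134]), np.float64(0.0018175310356176903))
90 464 487
120 465 482
150 460 491
180 456 472
205 452 468
225 444 464
yaw 124.79884081799108 z [-0.0002 -0.0009 -1.    ] pos [0.4366 0.1526 0.2224] q [ 55.  -8. -71. 107.  -8.  76.  21.]
to [0.604 0.189 0.19 ] tool delta [-0.0656  0.1583  0.0323]
```

View pics/w1c.png

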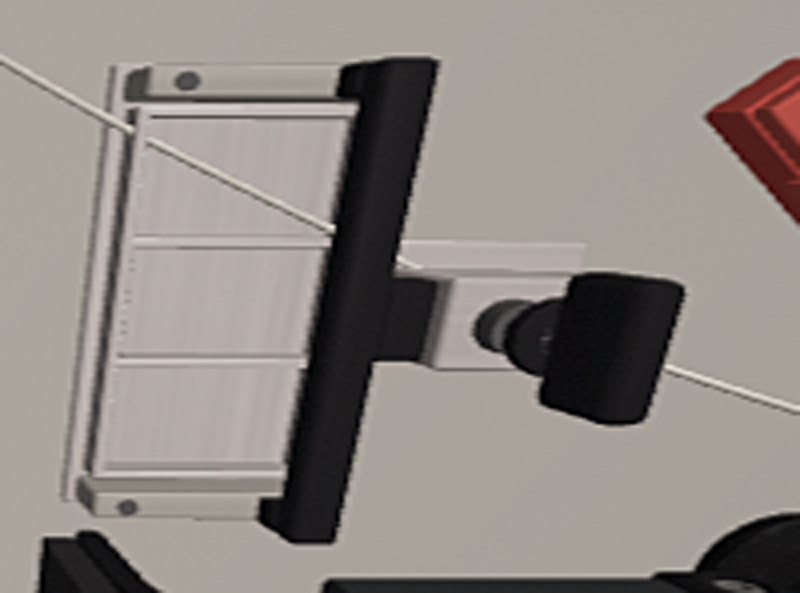

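```bash
echo '[{"finger_gap":0.5,"d":[-0.0131,0.0317,0]},{"finger_gap":0.5,"d":[-0.0131,0.0317,0]},{"finger_gap":0.5,"d":[-0.0131,0.0317,0]},{"finger_gap":0.5,"d":[-0.0131,0.0317,0]},{"finger_gap":0.5,"d":[-0.0131,0.0317,0]}]' | python3 inch.py 
echo '[{"finger_gap":0.5},{"finger_gap":0.5}]' | python3 inch.py; python3 g.py .603 .1895 .094
```

```text
clock: 4.0
ee_pos: [0.5782, 0.1794, 0.2182]
tool_rot: [[-0.57, 0.822, -0.014], [0.822, 0.57, -0.009], [0.001, -0.017, -1.0]]
wrist_force: [-0.1, -0.7, 2.0]
grip_width: 0.705
gripper_force: 0.0
clock: 4.17
ee_pos: [0.5769, 0.1812, 0.2184]
tool_rot: [[-0.572, 0.82, -0.016], [0.82, 0.572, -0.005], [0.005, -0.016, -1.0]]
wrist_force: [-0.8, 0.2, -0.1]
grip_width: 0.559
gripper_force: 0.0
yaw 124.87427996966173 z [-0.0157 -0.0054 -0.9999] pos [0.5769 0.1812 0.2184] q [ 30.  27. -67.  88.  25.  83.  -3.]
to [0.603  0.1895 0.094 ] tool delta [-0.0087  0.0281  0.1239]
```

```bash
echo '[{"finger_gap":0.5,"d":[-0.004,0.014,0],"turn_vec":[-0.5,-0.2,0]},{"finger_gap":0.5,"d":[-0.004,0.014,0],"turn_vec":[-0.4,-0.1,0]},{"finger_gap":0.5},{"finger_gap":0.5}]' | python3 inch.py; python3 g.py .603 .1895 .094
```

```text
clock: 4.5
ee_pos: [0.603, 0.1905, 0.2208]
tool_rot: [[-0.572, 0.82, 0.005], [0.82, 0.572, -0.004], [-0.006, 0.002, -1.0]]
wrist_force: [0.9, -0.7, -0.3]
grip_width: 0.499
gripper_force: 0.0
yaw 124.90717264798049 z [ 0.0046 -0.0036 -1.    ] pos [0.603  0.1905 0.2208] q [ 27.  29. -65.  85.  27.  83.  -4.]
to [0.603  0.1895 0.094 ] tool delta [-0.0001 -0.0008  0.1268]
```

```bash
echo '[{"finger_gap":0.5,"d":[0,0,0.03]},{"finger_gap":0.5,"d":[0,0,0.03]},{"finger_gap":0.5,"d":[0,0,0.02]},{"finger_gap":0.5}]' | python3 inch.py; echo '[{"finger_gap":0.5,"d":[0,0,0.02]},{"finger_gap":0.5,"d":[0,0,0.015]},{"finger_gap":0.5,"d":[0,0,0.01]},{"finger_gap":0.5}]' | python3 inch.py; echo '[{"finger_gap":0.1},{"finger_gap":0.1},{"finger_gap":0.1},{"finger_gap":0.0},{"finger_gap":0.0}]' | python3 inch.py 15; python3 g.py .603 .1895 .094
```

```text
clock: 4.83
ee_pos: [0.6007, 0.1885, 0.1367]
tool_rot: [[-0.573, 0.82, -0.002], [0.82, 0.573, -0.006], [-0.004, -0.005, -1.0]]
wrist_force: [-0.3, -0.0, -0.0]
grip_width: 0.503
gripper_force: 0.0
clock: 5.17
ee_pos: [0.603, 0.1903, 0.0943]
tool_rot: [[-0.573, 0.82, 0.002], [0.82, 0.573, -0.004], [-0.004, -0.0, -1.0]]
wrist_force: [-0.9, -0.1, -0.1]
grip_width: 0.501
gripper_force: 0.0
clock: 5.58
ee_pos: [0.6046, 0.1918, 0.0965]
tool_rot: [[-0.573, 0.819, 0.006], [0.819, 0.573, -0.002], [-0.005, 0.004, -1.0]]
wrist_force: [-0.9, 0.0, 1.1]
grip_width: 0.207
gripper_force: 1.3
yaw 124.97409574087379 z [ 0.0062 -0.0019 -1.    ] pos [0.6046 0.1918 0.0965] q [ 25.  35. -61.  93.  32.  71.  -7.]
to [0.603  0.1895 0.094 ] tool delta [-0.001  -0.0026  0.0025]
```

```bash
echo '[{"finger_gap":0.0},{"finger_gap":0.0},{"finger_gap":0.0},{"finger_gap":0.0},{"finger_gap":0.0}]' | python3 inch.py 15; python3 g.py .603 .1895 .094
```

```text
clock: 6.0
ee_pos: [0.6026, 0.1904, 0.0962]
tool_rot: [[-0.573, 0.82, 0.002], [0.82, 0.573, -0.005], [-0.005, -0.002, -1.0]]
wrist_force: [-5.8, -3.3, 5.7]
grip_width: 0.15
gripper_force: 15.0
yaw 124.95539443494428 z [ 0.0017 -0.0053 -1.    ] pos [0.6026 0.1904 0.0962] q [ 25.  35. -61.  93.  32.  72.  -7.]
to [0.603  0.1895 0.094 ] tool delta [-0.0009 -0.0002  0.0022]
```

```bash
echo '[{"finger_gap":0.0,"turn_vec":[0,0,-6]},{"finger_gap":0.0,"turn_vec":[0,0,-6]},{"finger_gap":0.0,"turn_vec":[0,0,-6]},{"finger_gap":0.0,"turn_vec":[0,0,-6]},{"finger_gap":0.0}]' | python3 inch.py 20;echo '[{"finger_gap":0.0,"turn_vec":[0,0,-6]},{"finger_gap":0.0,"turn_vec":[0,0,-6]},{"finger_gap":0.0,"turn_vec":[0,0,-6]},{"finger_gap":0.0,"turn_vec":[0,0,-6]},{"finger_gap":0.0,"turn_vec":[0,0,-6]}]' | python3 inch.py; echo '[{"finger_gap":0.0}]' | python3 inch.py; python3 g.py .6309 .2105 .0962
```

```text
clock: 6.42
ee_pos: [0.6034, 0.1908, 0.0962]
tool_rot: [[-0.859, 0.512, 0.003], [0.512, 0.859, -0.004], [-0.005, -0.001, -1.0]]
wrist_force: [-2.6, -1.7, 4.1]
grip_width: 0.148
gripper_force: 20.0
clock: 6.83
ee_pos: [0.6044, 0.1912, 0.0962]
tool_rot: [[-1.0, 0.014, 0.005], [0.014, 1.0, -0.003], [-0.006, -0.003, -1.0]]
wrist_force: [-1.3, -0.6, 1.8]
grip_width: 0.146
gripper_force: 20.0
clock: 6.92
ee_pos: [0.6046, 0.1913, 0.0962]
tool_rot: [[-1.0, 0.016, 0.005], [0.016, 1.0, -0.002], [-0.005, -0.002, -1.0]]
wrist_force: [-1.2, -2.3, 2.8]
grip_width: 0.146
gripper_force: 20.0
yaw 179.06305592646424 z [ 0.0055 -0.002  -1.    ] pos [0.6046 0.1913 0.0962] q [ 30.  42. -71.  93.  41.  75.  41.]
to [0.6309 0.2105 0.0962] tool delta [-0.026   0.0196  0.0001]
```

```bash
echo '[{"finger_gap":0.0,"d":[-0.007,0.0051,0]},{"finger_gap":0.0,"d":[-0.007,0.0051,0]},{"finger_gap":0.0,"d":[-0.007,0.0051,0]},{"finger_gap":0.0,"d":[-0.007,0.0051,0]},{"finger_gap":0.0}]' | python3 inch.py; echo '[{"finger_gap":0.0},{"finger_gap":0.0}]' | python3 inch.py; python3 g.py .6026 .1904 .0962
```

```text
clock: 7.33
ee_pos: [0.6303, 0.2082, 0.0956]
tool_rot: [[-1.0, 0.02, -0.003], [0.02, 1.0, -0.012], [0.003, -0.012, -1.0]]
wrist_force: [-11.6, -12.7, 12.2]
grip_width: 0.146
gripper_force: 20.0
clock: 7.5
ee_pos: [0.6302, 0.2082, 0.0957]
tool_rot: [[-1.0, 0.02, -0.002], [0.02, 1.0, -0.011], [0.002, -0.011, -1.0]]
wrist_force: [-11.5, -11.4, 9.6]
grip_width: 0.151
gripper_force: 20.0
yaw 178.85109569092523 z [-0.002  -0.0108 -0.9999] pos [0.6302 0.2082 0.0957] q [ 25.  44. -69.  87.  42.  78.  41.]
to [0.6026 0.1904 0.0962] tool delta [ 0.0273 -0.0184 -0.0003]
```

```bash
echo '[{"finger_gap":0.0,"d":[-0.002,0.0015,0]},{"finger_gap":0.0},{"finger_gap":0.0}]' | python3 inch.py; python3 g.py .6026 .1904 .0962
```

```text
clock: 7.75
ee_pos: [0.6304, 0.2083, 0.0956]
tool_rot: [[-1.0, 0.02, -0.006], [0.02, 1.0, -0.014], [0.006, -0.014, -1.0]]
wrist_force: [-16.2, -13.8, 15.3]
grip_width: 0.145
gripper_force: 20.0
yaw 178.84053150051884 z [-0.006  -0.0142 -0.9999] pos [0.6304 0.2083 0.0956] q [ 25.  44. -69.  87.  42.  78.  41.]
to [0.6026 0.1904 0.0962] tool delta [ 0.0275 -0.0184 -0.0002]
```

```bash
echo '[{"finger_gap":0.0,"d":[0.003,-0.002,0]},{"finger_gap":0.4},{"finger_gap":0.5},{"finger_gap":0.5},{"finger_gap":0.5}]' | python3 inch.py;  echo '[{"finger_gap":0.5,"d":[0,0,-0.02]},{"finger_gap":0.5,"d":[0,0,-0.03]},{"finger_gap":0.5,"d":[0,0,-0.03]},{"finger_gap":0.5,"d":[0,0,-0.03]},{"finger_gap":0.5}]' | python3 inch.py; echo '[{"finger_gap":0.5,"turn_vec":[0,0,6]},{"finger_gap":0.5,"turn_vec":[0,0,6]},{"finger_gap":0.5,"turn_vec":[0,0,6]},{"finger_gap":0.5,"turn_vec":[0,0,6]},{"finger_gap":0.5,"turn_vec":[0,0,6]}]' | python3 inch.py; echo '[{"finger_gap":0.5,"turn_vec":[0,0,6]},{"finger_gap":0.5,"turn_vec":[0,0,6]},{"finger_gap":0.5,"turn_vec":[0,0,6]},{"finger_gap":0.5,"turn_vec":[0,0,6]},{"finger_gap":0.5}]' | python3 inch.py; python3 g.py .41 .24 .25
```

```text
clock: 8.17
ee_pos: [0.6319, 0.2123, 0.0959]
tool_rot: [[-1.0, 0.018, 0.006], [0.018, 1.0, -0.001], [-0.006, -0.0, -1.0]]
wrist_force: [-0.3, 0.1, 0.3]
grip_width: 0.366
gripper_force: 0.0
clock: 8.58
ee_pos: [0.6332, 0.2145, 0.2127]
tool_rot: [[-1.0, 0.017, 0.014], [0.018, 1.0, 0.003], [-0.014, 0.004, -1.0]]
wrist_force: [1.2, 1.7, 0.4]
grip_width: 0.495
gripper_force: 0.0
clock: 9.0
ee_pos: [0.6312, 0.2122, 0.2058]
tool_rot: [[-0.854, 0.519, 0.006], [0.519, 0.855, -0.001], [-0.005, 0.002, -1.0]]
wrist_force: [-0.1, 0.4, -0.0]
grip_width: 0.505
gripper_force: 0.0
clock: 9.42
ee_pos: [0.6312, 0.2121, 0.2061]
tool_rot: [[-0.572, 0.821, 0.006], [0.821, 0.572, -0.002], [-0.005, 0.004, -1.0]]
wrist_force: [0.6, -0.5, -0.1]
grip_width: 0.502
gripper_force: 0.0
yaw 124.85972761614946 z [ 0.0062 -0.0016 -1.    ] pos [0.6312 0.2121 0.2061] q [ 21.  33. -62.  81.  30.  83.  -5.]
to [0.41 0.24 0.25] tool delta [ 0.1491 -0.1654 -0.0454]
```

```bash
echo '[{"finger_gap":0.5,"d":[-0.0065,-0.024,-0.015]},{"finger_gap":0.5,"d":[-0.0065,-0.024,-0.015]},{"finger_gap":0.5,"d":[-0.0065,-0.024,-0.015]},{"finger_gap":0.5,"d":[-0.0065,-0.024,-0.015]},{"finger_gap":0.5}]' | python3 inch.py; echo '[{"finger_gap":0.5},{"finger_gap":0.5},{"finger_gap":0.5}]' | python3 inch.py
cat > shot.py <<'E'
from h import *; import pickle,sys
c=manip.calibration("wrist");im=manip.camera("wrist");n=sys.argv[1]
cv2.imwrite(f"pics/{n}.png",im[:,:,::-1]); pickle.dump(c,open(n+".pkl","wb"))
s=manip.state();print(s["ee_pos"],np.abs(s["qd"]).max())
E
python3 shot.py w3
echo '[{"finger_gap":0.5,"d":[0.03,0,0]},{"finger_gap":0.5,"d":[0.03,0,0]},{"finger_gap":0.5},{"finger_gap":0.5},{"finger_gap":0.5}]' | python3 inch.py;python3 shot.py w4
python3 - <<'E'
import cv2,numpy as np
cv2.imwrite("pics/w34.png",np.vstack([cv2.resize(cv2.imread(f"pics/w{i}.png")[0:235,120:520],None,fx=1.27*1,fy=1.27) for i in (3,4)]))
E
```

```text
clock: 9.83
ee_pos: [0.5672, 0.1316, 0.2683]
tool_rot: [[-0.572, 0.82, 0.009], [0.82, 0.572, -0.005], [-0.009, 0.004, -1.0]]
wrist_force: [0.4, 1.2, 0.4]
grip_width: 0.501
gripper_force: 0.0
clock: 10.08
ee_pos: [0.5669, 0.1362, 0.2651]
tool_rot: [[-0.575, 0.818, 0.005], [0.818, 0.575, -0.001], [-0.003, 0.003, -1.0]]
wrist_force: [-0.4, -0.3, 0.3]
grip_width: 0.502
gripper_force: 0.0
[0.56678703 0.13635225 0.26502641] 0.15421894076448336
clock: 10.55
ee_pos: [0.5326, 0.1848, 0.2651]
tool_rot: [[-0.575, 0.818, 0.005], [0.818, 0.575, -0.002], [-0.005, 0.003, -1.0]]
wrist_force: [-0.5, -1.0, 0.2]
grip_width: 0.499
gripper_force: 0.0
[0.53296761 0.18394105 0.26506034] 0.7196799873750924
```

View pics/w34.png

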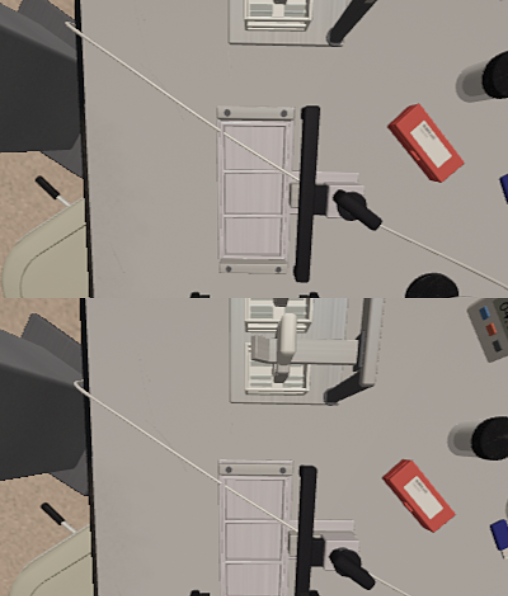

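```bash
python3 - <<'E'
from h import *; import pickle
np.set_printoptions(precision=4,suppress=True)
from scipy.ndimage import map_coordinates
C={n:pickle.load(open(n+".pkl","rb")) for n in("w3","w4")}
G={n:cv2.cvtColor(cv2.imread(f"pics/{n}.png"),cv2.COLOR_BGR2GRAY).astype(float) for n in C}
# screws: small dark round blobs
for n in C:
    g=G[n]; bh=cv2.morphologyEx(g.astype(np.uint8),cv2.MORPH_BLACKHAT,np.ones((11,11)))
    k,l,st,ce=cv2.connectedComponentsWithStats((bh>45).astype(np.uint8))
    for i in range(1,k):
        if 6<st[i,4]<60 and max(st[i,2:4])<11 and 270<ce[i][0]<370 and ce[i][1]<235: print(n,ce[i],st[i,4],onz(C[n],ce[i],.032))
th=np.radians(34.9);ex=np.array([np.cos(th),np.sin(th)]);ey=np.array([-ex[1],ex[0]]);o=np.array([.556,.155])
def prof(n,ax,other,z,lo,hi):
    s=np.arange(lo,hi,.0005); P=[np.r_[o+ex*(a if ax=='x' else other)+ey*(other if ax=='x' else a),z] for a in s]
    uv=np.array([proj(C[n],p) for p in P]); v=map_coordinates(G[n],[uv[:,1],uv[:,0]],order=1)
    d=np.gradient(cv2.GaussianBlur(v[None],(0,0),2)[0]); 
    pk=[i for i in range(2,len(d)-2) if abs(d[i])>1.2 and abs(d[i])==abs(d[i-2:i+3]).max()]
    print(n,ax,other,[(round(s[i]*1000,1),round(d[i],1)) for i in pk])
for y in(-.05,-.035,0,.015,.05): prof("w3",'x',y,.02,-.055,.06)
for x in(-.02,-.01,0.01,.02): prof("w3",'y',x,.02,-.11,.11)
for y in(0.035,.055,.015): prof("w4",'x',y,.02,-.055,.06)
E
```

```text
w3 [365.5  83. ] 10 [0.5489 0.2662 0.032 ]
w3 [298.44  88.4 ] 25 [0.4815 0.2106 0.032 ]
w3 [343.  89.] 23 [0.5294 0.2435 0.032 ]
w3 [357.5  89.5] 16 [0.5453 0.254  0.032 ]
w3 [290.5556  97.8333] 18 [0.4795 0.195  0.032 ]
w3 [301. 136.] 9 [0.5183 0.1621 0.032 ]
w3 [341.3 164.8] 10 [0.587  0.1619 0.032 ]
w3 [299.4706 211.6471] 17 [0.5781 0.0697 0.032 ]
w3 [338.7143 212.381 ] 21 [0.6264 0.1023 0.032 ]
w3 [273.3158 231.    ] 19 [0.5631 0.021  0.032 ]
w3 [366.5 231. ] 18 [0.6787 0.1023 0.032 ]
w4 [299.6818 134.8636] 22 [0.4818 0.2106 0.032 ]
w4 [342.25 135.25] 20 [0.5297 0.2437 0.032 ]
w4 [302. 209.] 9 [0.5446 0.1235 0.032 ]
w4 [273.3158 231.    ] 19 [0.5288 0.0692 0.032 ]
w3 x -0.05 [(np.float64(-44.5), np.float64(-3.8)), (np.float64(-41.5), np.float64(5.9)), (np.float64(-36.5), np.float64(-5.3)), (np.float64(-33.5), np.float64(4.2)), (np.float64(25.5), np.float64(1.2)), (np.float64(28.5), np.float64(-6.9)), (np.float64(31.5), np.float64(5.5)), (np.float64(39.0), np.float64(-3.9)), (np.float64(42.5), np.float64(2.0)), (np.float64(49.0), np.float64(-21.4)), (np.float64(52.5), np.float64(2
[... 6276 characters left out ...]
(-7.8)), (np.float64(32.5), np.float64(7.1)), (np.float64(35.0), np.float64(-1.6)), (np.float64(37.0), np.float64(1.3)), (np.float64(40.0), np.float64(-3.2)), (np.float64(43.0), np.float64(2.0)), (np.float64(50.0), np.float64(-25.1)), (np.float64(53.5), np.float64(2.7))]
w4 x 0.015 [(np.float64(-43.5), np.float64(-1.6)), (np.float64(-41.0), np.float64(3.0)), (np.float64(-35.5), np.float64(-6.7)), (np.float64(-32.5), np.float64(6.0)), (np.float64(26.0), np.float64(1.3)), (np.float64(29.5), np.float64(-8.4)), (np.float64(32.5), np.float64(6.9)), (np.float64(38.0), np.float64(-8.9)), (np.float64(41.0), np.float64(4.9)), (np.float64(50.0), np.float64(-18.2)), (np.float64(53.0), np.float64(2.5))]
```

```bash
echo '[{"finger_gap":0.5,"d":[0.026,-0.01,0]},{"finger_gap":0.5,"d":[0.027,-0.01,0]},{"finger_gap":0.5,"d":[0.027,-0.01,0]},{"finger_gap":0.5},{"finger_gap":0.5}]' | python3 inch.py; echo '[{"finger_gap":0.5},{"finger_gap":0.5},{"finger_gap":0.5}]' | python3 inch.py
python3 shot.py w5
echo '[{"finger_gap":0.5,"d":[0.03,0,0]},{"finger_gap":0.5,"d":[0.03,0,0]},{"finger_gap":0.5},{"finger_gap":0.5},{"finger_gap":0.5}]' | python3 inch.py;echo '[{"finger_gap":0.5},{"finger_gap":0.5},{"finger_gap":0.5}]' | python3 inch.py;python3 shot.py w6
python3 - <<'E'
import cv2,numpy as np
cv2.imwrite("pics/w56.png",np.hstack([cv2.resize(cv2.imread(f"pics/w{i}.png")[0:235,270:430],None,fx=2.5,fy=2.5,interpolation=cv2.INTER_CUBIC) for i in (5,6)]))
E
```

```text
clock: 11.02
ee_pos: [0.4618, 0.2329, 0.2653]
tool_rot: [[-0.575, 0.818, 0.007], [0.818, 0.575, -0.004], [-0.007, 0.003, -1.0]]
wrist_force: [0.2, -0.4, 0.2]
grip_width: 0.501
gripper_force: 0.0
clock: 11.27
ee_pos: [0.4632, 0.2314, 0.2649]
tool_rot: [[-0.571, 0.821, 0.005], [0.821, 0.571, -0.001], [-0.003, 0.003, -1.0]]
wrist_force: [0.5, -0.3, 0.2]
grip_width: 0.497
gripper_force: 0.0
[0.4629607  0.23166217 0.26486937] 0.46121361048922677
clock: 11.73
ee_pos: [0.4284, 0.281, 0.2647]
tool_rot: [[-0.573, 0.82, 0.005], [0.82, 0.573, -0.002], [-0.005, 0.003, -1.0]]
wrist_force: [0.7, 0.4, 0.1]
grip_width: 0.501
gripper_force: 0.0
clock: 11.98
ee_pos: [0.4284, 0.2808, 0.2646]
tool_rot: [[-0.572, 0.821, 0.005], [0.821, 0.572, -0.002], [-0.004, 0.003, -1.0]]
wrist_force: [0.3, 0.7, 0.5]
grip_width: 0.498
gripper_force: 0.0
[0.42827986 0.2809592  0.2646748 ] 0.25150029628403797
```

View pics/w56.png

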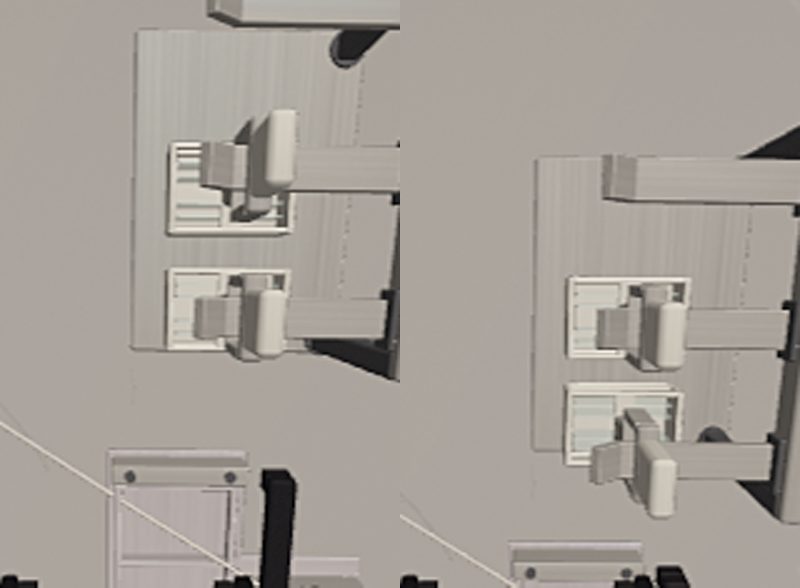

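```bash
python3 - <<'E'
from h import *; import pickle
np.set_printoptions(precision=4,suppress=True)
c5,c6=[pickle.load(open(n+".pkl","rb")) for n in("w5","w6")]
f=lambda u,v:(u/2.5+270-.3,v/2.5-.3)
for n,a,b in[("t2",(283,147),(274,336)),("t1",(272,323),(261,482))]:
    print(n,tri((c5,f(*a)),(c6,f(*b))),onz(c5,f(*a),.174),onz(c6,f(*b),.174))
# rack plate front edge corners, z=.006
for c,p in[(c5,(135,30)),(c5,(132,350)),(c6,(135,157)),(c6,(131,450))]: print(onz(c,f(*p),.006))
E
python3 g.py .470 .3139 .19
```

```text
t2 (array([0.4357, 0.3622, 0.1728]), np.float64(0.0002397726625963995)) [0.4354 0.3618 0.174 ] [0.4356 0.3623 0.174 ]
t1 (array([0.4692, 0.3167, 0.1619]), np.float64(0.0004352834405223689)) [0.4671 0.3161 0.174 ] [0.4648 0.3179 0.174 ]
[0.3511 0.4025 0.006 ]
[0.4434 0.2684 0.006 ]
[0.3509 0.4027 0.006 ]
[0.4427 0.2681 0.006 ]
yaw 124.88157613197906 z [ 0.005  -0.0019 -1.    ] pos [0.4283 0.281  0.2647] q [ 35.   8. -76.  97.   8.  81.  -7.]
to [0.47   0.3139 0.19  ] tool delta [0.0035 0.0528 0.0748]
```

```bash
echo '[{"finger_gap":0.5,"d":[0.0015,0.017,0],"turn_vec":[0,0,0.4]},{"finger_gap":0.5,"d":[0.0015,0.017,0]},{"finger_gap":0.5,"d":[0.0015,0.017,0]},{"finger_gap":0.5,"d":[0,0,0.03]},{"finger_gap":0.5,"d":[0,0,0.03]}]' | python3 inch.py; echo '[{"finger_gap":0.5},{"finger_gap":0.5},{"finger_gap":0.5}]' | python3 inch.py; python3 g.py .468 .316 .146
```

```text
clock: 12.45
ee_pos: [0.4689, 0.3158, 0.2051]
tool_rot: [[-0.567, 0.824, 0.007], [0.824, 0.567, 0.001], [-0.003, 0.006, -1.0]]
wrist_force: [-1.4, -0.6, -0.9]
grip_width: 0.499
gripper_force: 0.0
clock: 12.7
ee_pos: [0.4679, 0.3146, 0.2063]
tool_rot: [[-0.567, 0.824, 0.006], [0.824, 0.567, -0.001], [-0.004, 0.005, -1.0]]
wrist_force: [-1.4, 0.4, 0.9]
grip_width: 0.498
gripper_force: 0.0
yaw 124.55023352315013 z [ 0.0062 -0.0011 -1.    ] pos [0.4679 0.3146 0.2063] q [ 21.  21. -70.  95.  20.  78. -18.]
to [0.468 0.316 0.146] tool delta [0.0014 0.0006 0.0603]
```

```bash
echo '[{"finger_gap":0.5,"d":[0.001,0.001,0.02],"turn_vec":[0.3,0.2,0]},{"finger_gap":0.5,"d":[0,0,0.02]},{"finger_gap":0.5,"d":[0,0,0.02]},{"finger_gap":0.5},{"finger_gap":0.5}]' | python3 inch.py; python3 g.py .468 .316 .146; echo '[{"finger_gap":0},{"finger_gap":0},{"finger_gap":0},{"finger_gap":0},{"finger_gap":0}]' | python3 inch.py 25;  echo '[{"finger_gap":0},{"finger_gap":0},{"finger_gap":0},{"finger_gap":0},{"finger_gap":0}]' | python3 inch.py; python3 g.py
```

```text
clock: 13.12
ee_pos: [0.4682, 0.3157, 0.1462]
tool_rot: [[-0.567, 0.824, -0.0], [0.824, 0.567, -0.002], [-0.001, -0.001, -1.0]]
wrist_force: [0.3, 0.1, 0.5]
grip_width: 0.5
gripper_force: 0.0
yaw 124.54558317647029 z [-0.0002 -0.0017 -1.    ] pos [0.4682 0.3157 0.1462] q [ 18.  24. -67.  99.  23.  72. -20.]
to [0.468 0.316 0.146] tool delta [ 0.0004 -0.      0.0002]
clock: 13.53
ee_pos: [0.468, 0.3157, 0.1455]
tool_rot: [[-0.567, 0.823, -0.0], [0.823, 0.567, -0.002], [-0.001, -0.001, -1.0]]
wrist_force: [0.3, -0.0, 0.0]
grip_width: 0.202
gripper_force: 0.0
clock: 13.95
ee_pos: [0.4677, 0.3156, 0.1451]
tool_rot: [[-0.567, 0.823, -0.001], [0.823, 0.567, -0.002], [-0.001, -0.002, -1.0]]
wrist_force: [-0.8, -1.5, 3.7]
grip_width: 0.116
gripper_force: 25.0
yaw 124.57347045252263 z [-0.001  -0.0023 -1.    ] pos [0.4677 0.3156 0.1451] q [ 18.  24. -67.  99.  23.  72. -20.]
```

```bash
echo '[{"finger_gap":0,"d":[0,0,-0.006]},{"finger_gap":0,"d":[0,0,-0.006]},{"finger_gap":0,"d":[0,0,-0.006]},{"finger_gap":0},{"finger_gap":0}]' | python3 inch.py; echo '[{"finger_gap":0,"d":[0,-0.013,0]},{"finger_gap":0,"d":[0,-0.013,0]},{"finger_gap":0,"d":[0,-0.014,0]},{"finger_gap":0,"d":[0,-0.014,0]},{"finger_gap":0,"d":[0,-0.014,0]}]' | python3 inch.py;echo '[{"finger_gap":0},{"finger_gap":0,"d":[0,0,-0.01]},{"finger_gap":0,"d":[0,0,-0.015]},{"finger_gap":0,"d":[0,0,-0.015]},{"finger_gap":0}]' | python3 inch.py; echo '[{"finger_gap":0}]' | python3 inch.py; python3 g.py .5542 .157 .203
```

```text
clock: 14.37
ee_pos: [0.468, 0.3158, 0.1633]
tool_rot: [[-0.567, 0.823, -0.0], [0.823, 0.567, -0.002], [-0.001, -0.001, -1.0]]
wrist_force: [0.3, 0.3, -1.7]
grip_width: 0.109
gripper_force: 25.0
clock: 14.78
ee_pos: [0.4108, 0.2767, 0.1624]
tool_rot: [[-0.568, 0.823, -0.002], [0.823, 0.568, -0.002], [-0.0, -0.003, -1.0]]
wrist_force: [-0.2, -0.6, -1.8]
grip_width: 0.111
gripper_force: 25.0
clock: 15.2
ee_pos: [0.4141, 0.2791, 0.2065]
tool_rot: [[-0.567, 0.823, 0.004], [0.823, 0.567, 0.001], [-0.002, 0.004, -1.0]]
wrist_force: [-0.2, 1.4, -1.4]
grip_width: 0.109
gripper_force: 25.0
clock: 15.28
ee_pos: [0.413, 0.2778, 0.2041]
tool_rot: [[-0.567, 0.824, 0.001], [0.824, 0.567, -0.001], [-0.002, 0.001, -1.0]]
wrist_force: [-1.4, -0.2, -1.8]
grip_width: 0.113
gripper_force: 25.0
yaw 124.55434277676311 z [ 0.0014 -0.0009 -1.    ] pos [0.413  0.2778 0.2041] q [ 35.   8. -75. 104.   8.  74.  -8.]
to [0.5542 0.157  0.203 ] tool delta [-0.1796  0.0478  0.0014]
```

```bash
echo '[{"finger_gap":0,"d":[-0.03,0.008,0]},{"finger_gap":0,"d":[-0.03,0.008,0]},{"finger_gap":0,"d":[-0.03,0.008,0]},{"finger_gap":0,"d":[-0.03,0.008,0]},{"finger_gap":0,"d":[-0.03,0.008,0]}]' | python3 inch.py; echo '[{"finger_gap":0,"d":[-0.03,0.008,0]},{"finger_gap":0},{"finger_gap":0},{"finger_gap":0},{"finger_gap":0}]' | python3 inch.py; python3 g.py .5542 .157 .16
```

```text
clock: 15.7
ee_pos: [0.5308, 0.1751, 0.2016]
tool_rot: [[-0.567, 0.823, -0.003], [0.823, 0.567, -0.002], [-0.0, -0.004, -1.0]]
wrist_force: [-0.4, 0.4, -1.2]
grip_width: 0.113
gripper_force: 25.0
clock: 16.12
ee_pos: [0.5524, 0.1576, 0.2025]
tool_rot: [[-0.569, 0.822, -0.002], [0.822, 0.569, -0.002], [-0.0, -0.003, -1.0]]
wrist_force: [0.2, 0.4, -2.8]
grip_width: 0.108
gripper_force: 25.0
yaw 124.70578436975994 z [-0.0023 -0.0017 -1.    ] pos [0.5524 0.1576 0.2025] q [ 35.  22. -66.  94.  20.  78.   1.]
to [0.5542 0.157  0.16  ] tool delta [-0.0015  0.0013  0.0425]
```

```bash
echo '[{"finger_gap":0,"d":[-0.0015,0.0013,0.015]},{"finger_gap":0,"d":[0,0,0.02]},{"finger_gap":0,"d":[0,0,0.018]},{"finger_gap":0},{"finger_gap":0}]' | python3 inch.py; echo '[{"finger_gap":0}]' | python3 inch.py; python3 g.py .5542 .157 .16
python3 - <<'E'
from h import *
a=manip.camera("side")[:,:,::-1];b=manip.camera("top")[:,:,::-1]
cv2.imwrite("pics/s7.png",a);cv2.imwrite("pics/t7.png",b)
f=lambda i,y,x:cv2.resize(i[y:y+90,x:x+120],None,fx=6.6,fy=3.3*2*.5*1,interpolation=cv2.INTER_CUBIC)
cv2.imwrite("pics/st7.png",np.vstack([f(a,220,290),f(b,155,335)]))
E
```

```text
clock: 16.53
ee_pos: [0.5541, 0.1557, 0.1489]
tool_rot: [[-0.569, 0.823, -0.003], [0.823, 0.569, -0.003], [-0.0, -0.004, -1.0]]
wrist_force: [0.4, -0.4, -1.3]
grip_width: 0.114
gripper_force: 25.0
clock: 16.62
ee_pos: [0.5554, 0.1562, 0.1507]
tool_rot: [[-0.568, 0.823, -0.0], [0.823, 0.568, -0.002], [-0.002, -0.001, -1.0]]
wrist_force: [0.4, -0.0, -1.6]
grip_width: 0.11
gripper_force: 25.0
yaw 124.62574166915462 z [-0.0002 -0.002  -1.    ] pos [0.5554 0.1562 0.1507] q [ 33.  24. -64.  97.  23.  73.  -1.]
to [0.5542 0.157  0.16  ] tool delta [ 0.0013 -0.0005 -0.0093]
```

View pics/st7.png

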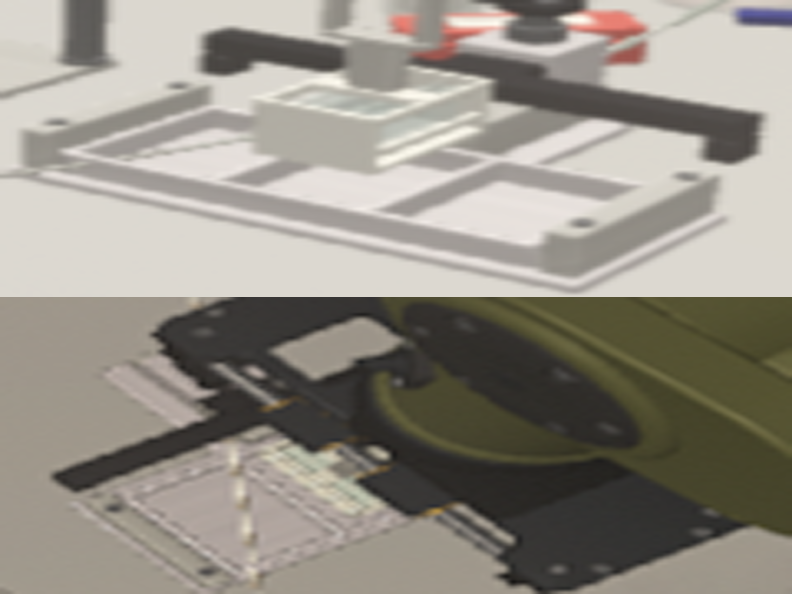

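```bash
python3 - <<'E'
from h import *
np.set_printoptions(precision=1,suppress=True)
S=manip.calibration("side");th=np.radians(34.5);ex=np.array([np.cos(th),np.sin(th)]);ey=np.array([-ex[1],ex[0]])
def cr(o,x,y,z): 
    p=proj(S,np.r_[np.array(o)+ex*x+ey*y,z]); return (p-[290,220])*[6.6,3.3]
o=(.5542,.157);t=(.5554,.1562)
print("basket bottom FL,FR,BR",[cr(t,x,y,.0356) for x,y in((-.03,.02),(-.03,-.02),(.03,-.02))], "top FL FR BR",[cr(t,x,y,.0696) for x,y in((-.03,.02),(-.03,-.02),(.03,-.02))])
print("divider2/1 front inner top at y=-25 x=-33; 25",cr(o,-.033,-.025,.02),cr(o,-.033,.025,.02), "back", cr(o,.033,-.025,.02))
print("tray front wall outer top corners",cr(o,-.037,.077,.02),cr(o,-.037,-.077,.02))
print("screw -y front/back (meas w3)", [(proj(S,p)-[290,220])*[6.6,3.3] for p in((.5781,.0697,.032),(.6264,.1023,.032),(.4815,.2106,.032),(.5294,.2435,.032))])
print("base corners",[cr(o,x,y,.006) for x,y in((-.042,.094),(-.042,-.094),(.044,-.094))])
E
```

```text
basket bottom FL,FR,BR [array([243.1, 152.5]), array([366.8, 176. ]), array([481.5, 132.6])] top FL FR BR [array([247. ,  96.9]), array([372.8, 119.1]), array([488.9,  78.4])]
divider2/1 front inner top at y=-25 x=-33; 25 [368.5 206.6] [215.2 176.3] back [493.7 157.2]
tray front wall outer top corners [ 58.1 149.8] [532.7 244. ]
screw -y front/back (meas w3) [array([579.3, 223.1]), array([684.9, 176.4]), array([ 51.7, 121.7]), array([171.9,  85.4])]
base corners [array([  0.6, 165.4]), array([578.3, 284. ]), array([728.6, 210.9])]
```

```bash
echo '[{"finger_gap":0,"d":[0.0025,-0.002,0]},{"finger_gap":0,"d":[0,0,0.005]},{"finger_gap":0,"d":[0,0,0.005]},{"finger_gap":0},{"finger_gap":0}]' | python3 inch.py; echo '[{"finger_gap":0,"d":[0,0,0.004]},{"finger_gap":0,"d":[0,0,0.004]},{"finger_gap":0,"d":[0,0,0.002]},{"finger_gap":0},{"finger_gap":0}]' | python3 inch.py; python3 g.py .5542 .157 .1211
```

```text
clock: 17.13
ee_pos: [0.552, 0.1562, 0.1397]
tool_rot: [[-0.567, 0.823, -0.002], [0.823, 0.567, -0.002], [-0.001, -0.003, -1.0]]
wrist_force: [0.1, 0.0, -2.2]
grip_width: 0.114
gripper_force: 25.0
clock: 17.55
ee_pos: [0.5521, 0.1564, 0.1299]
tool_rot: [[-0.567, 0.823, -0.002], [0.823, 0.567, -0.002], [-0.001, -0.002, -1.0]]
wrist_force: [-0.5, -0.4, -1.4]
grip_width: 0.11
gripper_force: 25.0
yaw 124.57393392134136 z [-0.0015 -0.0021 -1.    ] pos [0.5521 0.1564 0.1299] q [ 33.  25. -63.  99.  24.  71.  -2.]
to [0.5542 0.157  0.1211] tool delta [-0.0007  0.0021  0.0088]
```

```bash
echo '[{"finger_gap":0,"d":[0,0,0.004]},{"finger_gap":0,"d":[0,0,0.003]},{"finger_gap":0,"d":[0,0,0.0025]},{"finger_gap":0},{"finger_gap":0}]' | python3 inch.py; python3 g.py
```

```text
clock: 17.97
ee_pos: [0.5525, 0.1566, 0.1212]
tool_rot: [[-0.568, 0.823, -0.0], [0.823, 0.568, -0.002], [-0.002, -0.002, -1.0]]
wrist_force: [-1.8, 0.2, 3.4]
grip_width: 0.114
gripper_force: 25.0
yaw 124.57880972968917 z [-0.0004 -0.0021 -1.    ] pos [0.5525 0.1566 0.1212] q [ 33.  26. -63. 100.  24.  70.  -2.]
```

```bash
echo '[{"finger_gap":0.5},{"finger_gap":0.5},{"finger_gap":0.5},{"finger_gap":0.5},{"finger_gap":0.5}]' | python3 inch.py; echo '[{"finger_gap":0.5,"d":[0,0,-0.02]},{"finger_gap":0.5,"d":[0,0,-0.03]},{"finger_gap":0.5,"d":[0,0,-0.03]},{"finger_gap":0.5,"d":[0,0,-0.03]},{"finger_gap":0.5,"d":[0,0,-0.03]}]' | python3 inch.py;  echo '[{"finger_gap":0.5,"d":[0.034,-0.006,0]},{"finger_gap":0.5,"d":[0.034,-0.006,0]},{"finger_gap":0.5,"d":[0.034,-0.006,0]},{"finger_gap":0.5,"d":[0.034,-0.006,0]},{"finger_gap":0.5,"d":[0.034,-0.006,0]}]' | python3 inch.py;echo '[{"finger_gap":0.5},{"finger_gap":0.5},{"finger_gap":0.5},{"finger_gap":0.5},{"finger_gap":0.5}]' | python3 inch.py; python3 g.py .4284 .281 .2647;
```

```text
clock: 18.38
ee_pos: [0.5522, 0.1563, 0.1205]
tool_rot: [[-0.567, 0.823, -0.001], [0.823, 0.567, -0.002], [-0.001, -0.002, -1.0]]
wrist_force: [0.8, 0.2, -0.0]
grip_width: 0.405
gripper_force: 0.0
clock: 18.8
ee_pos: [0.5521, 0.1567, 0.262]
tool_rot: [[-0.568, 0.823, -0.001], [0.823, 0.568, -0.002], [-0.001, -0.002, -1.0]]
wrist_force: [1.3, 0.1, -0.4]
grip_width: 0.503
gripper_force: 0.0
clock: 19.22
ee_pos: [0.4299, 0.2807, 0.2604]
tool_rot: [[-0.567, 0.823, -0.001], [0.823, 0.567, -0.002], [-0.002, -0.002, -1.0]]
wrist_force: [-1.4, 0.2, 0.2]
grip_width: 0.499
gripper_force: 0.0
clock: 19.63
ee_pos: [0.4322, 0.2785, 0.2603]
tool_rot: [[-0.565, 0.825, -0.002], [0.825, 0.565, -0.002], [-0.001, -0.002, -1.0]]
wrist_force: [-0.3, -0.9, 0.5]
grip_width: 0.501
gripper_force: 0.0
yaw 124.43087964955048 z [-0.0016 -0.0018 -1.    ] pos [0.4322 0.2785 0.2603] q [ 33.   8. -74.  97.   8.  81.  -7.]
to [0.4284 0.281  0.2647] tool delta [ 0.0042 -0.0017 -0.0044]
```

```bash
python3 shot.py w7; python3 - <<'E'
from h import *; import pickle
np.set_printoptions(precision=4,suppress=True)
S=manip.calibration("side"); cv2.imwrite("pics/s8.png",manip.camera("side")[:,:,::-1])
def tab(n,p,C=None,f=None):
    c=C or pickle.load(open(n+".pkl","rb")); g=cv2.imread(f"pics/{f or n}.png").min(2); u=proj(c,p)
    x,y=u.astype(int); w=g[max(0,y-18):y+18,max(0,x-18):x+18]
    t=np.percentile(w,90)-14; k,l,st,ce=cv2.connectedComponentsWithStats((w>t).astype(np.uint8))
    i=1+np.argmax(st[1:,4]); q=ce[i]+[x-18,max(0,y-18)]
    print(n,u,"thr",t,"centroid",q,st[i],onz(c,q,.174))
for n in("w5","w6","w7"): tab(n,(.4362,.3618,.174))
for f in("side0","s8"): tab("side",(.4362,.3618,.160),S,f)
cv2.imwrite("pics/v8.png",np.vstack([cv2.resize(cv2.imread("pics/w7.png")[0:120,270:430],(800,300)),cv2.resize(cv2.imread("pics/s8.png")[150:300,210:410],(800,300))]))
E
```

```text
[0.43208002 0.27864129 0.2603195 ] 0.2815548685575381
w5 [383.6785  59.0947] thr 173.0 centroid [383.114   57.2763] [ 14   3  10  28 228] [0.435  0.3626 0.174 ]
w6 [379.4478 134.9683] thr 171.0 centroid [379.4348 132.0242] [ 14   0  11  30 207] [0.4346 0.3638 0.174 ]
w7 [378.6543 130.4718] thr 169.0 centroid [378.9577 129.2817] [ 14   0  10  33 213] [0.4358 0.3627 0.174 ]
side [255.8746 171.1836] thr 179.0 centroid [249.9639 163.0201] [  0   0  36  28 498] [0.4273 0.3767 0.174 ]
side [255.8746 171.1836] thr 179.0 centroid [249.9155 162.8763] [  0   0  36  28 485] [0.4274 0.3778 0.174 ]
```

View pics/v8.png

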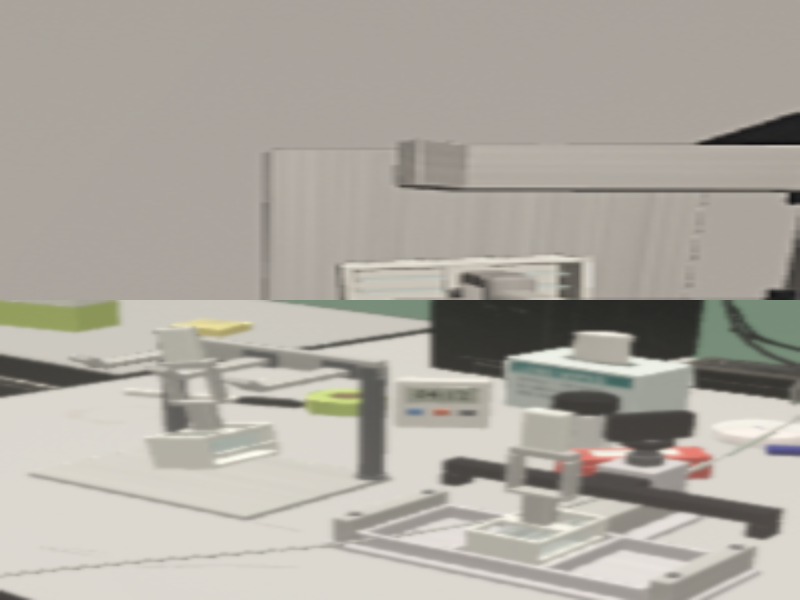

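```bash
H='inch'; 
echo '[{"finger_gap":0.5},{"finger_gap":0.5},{"finger_gap":0.5},{"finger_gap":0.5},{"finger_gap":0.5}]' | python3 inch.py >/dev/null
echo '[{"finger_gap":0.5},{"finger_gap":0.5},{"finger_gap":0.5},{"finger_gap":0.5},{"finger_gap":0.5}]' | python3 inch.py >/dev/null
echo '[{"finger_gap":0.5},{"finger_gap":0.5},{"finger_gap":0.5},{"finger_gap":0.5},{"finger_gap":0.5}]' | python3 inch.py >/dev/null
echo '[{"finger_gap":0.5},{"finger_gap":0.5},{"finger_gap":0.5},{"finger_gap":0.5},{"finger_gap":0.5}]' | python3 inch.py >/dev/null
echo '[{"finger_gap":0.5},{"finger_gap":0.5},{"finger_gap":0.5},{"finger_gap":0.5},{"finger_gap":0.5}]' | python3 inch.py >/dev/null
echo '[{"finger_gap":0.5},{"finger_gap":0.5},{"finger_gap":0.5},{"finger_gap":0.5},{"finger_gap":0.5}]' | python3 inch.py >/dev/null
echo '[{"finger_gap":0.5},{"finger_gap":0.5},{"finger_gap":0.5},{"finger_gap":0.5},{"finger_gap":0.5}]' | python3 inch.py >/dev/null
echo '[{"finger_gap":0.5},{"finger_gap":0.5},{"finger_gap":0.5},{"finger_gap":0.5},{"finger_gap":0.5}]' | python3 inch.py | head -1
cat > sw.py <<'E'
from h import *
# swing: extent of the bright basket in successive side frames vs the still picture
r=cv2.imread("pics/side0.png").astype(int)
F=[]
for i in range(8):
    g=manip.camera("side")[:,:,::-1]; F.append(g.astype(int))
    m=(g[195:245,235:290].min(2)>186).astype(np.uint8); y,x=np.nonzero(m); print(round(float(x.mean())+235,2),round(float(y.mean())+195,2),len(x))
print([round(float(np.abs(F[i+1]-F[i])[150:250,230:290].mean()),2) for i in range(7)])
E
python3 sw.py
```

```text
clock: 23.07
261.95 222.57 1815
263.14 222.46 1914
263.96 222.78 1989
264.44 223.37 1987
264.4 223.26 1983
263.75 222.64 1966
262.78 222.37 1876
261.58 222.66 1807
[5.03, 4.74, 3.05, 1.23, 3.77, 5.11, 4.66]
```

```bash
(echo '[{"finger_gap":0.5},{"finger_gap":0.5},{"finger_gap":0.5},{"finger_gap":0.5},{"finger_gap":0.5}]' | python3 inch.py
echo '[{"finger_gap":0.5},{"finger_gap":0.5},{"finger_gap":0.5},{"finger_gap":0.5},{"finger_gap":0.5}]' | python3 inch.py
echo '[{"finger_gap":0.5},{"finger_gap":0.5},{"finger_gap":0.5},{"finger_gap":0.5},{"finger_gap":0.5}]' | python3 inch.py
echo '[{"finger_gap":0.5},{"finger_gap":0.5},{"finger_gap":0.5},{"finger_gap":0.5},{"finger_gap":0.5}]' | python3 inch.py
echo '[{"finger_gap":0.5},{"finger_gap":0.5},{"finger_gap":0.5},{"finger_gap":0.5},{"finger_gap":0.5}]' | python3 inch.py
echo '[{"finger_gap":0.5},{"finger_gap":0.5},{"finger_gap":0.5},{"finger_gap":0.5},{"finger_gap":0.5}]' | python3 inch.py
echo '[{"finger_gap":0.5},{"finger_gap":0.5},{"finger_gap":0.5},{"finger_gap":0.5},{"finger_gap":0.5}]' | python3 inch.py
echo '[{"finger_gap":0.5},{"finger_gap":0.5},{"finger_gap":0.5},{"finger_gap":0.5},{"finger_gap":0.5}]' | python3 inch.py
echo '[{"finger_gap":0.5},{"finger_gap":0.5},{"finger_gap":0.5},{"finger_gap":0.5},{"finger_gap":0.5}]' | python3 inch.py
echo '[{"finger_gap":0.5},{"finger_gap":0.5},{"finger_gap":0.5},{"finger_gap":0.5},{"finger_gap":0.5}]' | python3 inch.py
echo '[{"finger_gap":0.5},{"finger_gap":0.5},{"finger_gap":0.5},{"finger_gap":0.5},{"finger_gap":0.5}]' | python3 inch.py
echo '[{"finger_gap":0.5},{"finger_gap":0.5},{"finger_gap":0.5},{"finger_gap":0.5},{"finger_gap":0.5}]' | python3 inch.py
echo '[{"finger_gap":0.5},{"finger_gap":0.5},{"finger_gap":0.5},{"finger_gap":0.5},{"finger_gap":0.5}]' | python3 inch.py
echo '[{"finger_gap":0.5},{"finger_gap":0.5},{"finger_gap":0.5},{"finger_gap":0.5},{"finger_gap":0.5}]' | python3 inch.py
echo '[{"finger_gap":0.5},{"finger_gap":0.5},{"finger_gap":0.5},{"finger_gap":0.5},{"finger_gap":0.5}]' | python3 inch.py
echo '[{"finger_gap":0.5},{"finger_gap":0.5},{"finger_gap":0.5},{"finger_gap":0.5},{"finger_gap":0.5}]' | python3 inch.py
echo '[{"finger_gap":0.5},{"finger_gap":0.5},{"finger_gap":0.5},{"finger_gap":0.5},{"finger_gap":0.5}]' | python3 inch.py
echo '[{"finger_gap":0.5},{"finger_gap":0.5},{"finger_gap":0.5},{"finger_gap":0.5},{"finger_gap":0.5}]' | python3 inch.py
echo '[{"finger_gap":0.5},{"finger_gap":0.5},{"finger_gap":0.5},{"finger_gap":0.5},{"finger_gap":0.5}]' | python3 inch.py
echo '[{"finger_gap":0.5},{"finger_gap":0.5},{"finger_gap":0.5},{"finger_gap":0.5},{"finger_gap":0.5}]' | python3 inch.py) | grep clock | tail -1
python3 sw.py
```

```text
clock: 31.8
262.54 222.61 1891
262.74 222.4 1891
263.13 222.26 1884
263.38 222.33 1872
263.23 222.28 1869
262.95 222.36 1872
262.68 222.42 1892
262.55 222.62 1882
[1.42, 1.88, 1.09, 0.63, 1.38, 1.62, 1.2]
```

```bash
(echo '[{"finger_gap":0.5},{"finger_gap":0.5},{"finger_gap":0.5},{"finger_gap":0.5},{"finger_gap":0.5}]' | python3 inch.py
echo '[{"finger_gap":0.5},{"finger_gap":0.5},{"finger_gap":0.5},{"finger_gap":0.5},{"finger_gap":0.5}]' | python3 inch.py
echo '[{"finger_gap":0.5},{"finger_gap":0.5},{"finger_gap":0.5},{"finger_gap":0.5},{"finger_gap":0.5}]' | python3 inch.py
echo '[{"finger_gap":0.5},{"finger_gap":0.5},{"finger_gap":0.5},{"finger_gap":0.5},{"finger_gap":0.5}]' | python3 inch.py
echo '[{"finger_gap":0.5},{"finger_gap":0.5},{"finger_gap":0.5},{"finger_gap":0.5},{"finger_gap":0.5}]' | python3 inch.py
echo '[{"finger_gap":0.5},{"finger_gap":0.5},{"finger_gap":0.5},{"finger_gap":0.5},{"finger_gap":0.5}]' | python3 inch.py
echo '[{"finger_gap":0.5},{"finger_gap":0.5},{"finger_gap":0.5},{"finger_gap":0.5},{"finger_gap":0.5}]' | python3 inch.py
echo '[{"finger_gap":0.5},{"finger_gap":0.5},{"finger_gap":0.5},{"finger_gap":0.5},{"finger_gap":0.5}]' | python3 inch.py
echo '[{"finger_gap":0.5},{"finger_gap":0.5},{"finger_gap":0.5},{"finger_gap":0.5},{"finger_gap":0.5}]' | python3 inch.py
echo '[{"finger_gap":0.5},{"finger_gap":0.5},{"finger_gap":0.5},{"finger_gap":0.5},{"finger_gap":0.5}]' | python3 inch.py
echo '[{"finger_gap":0.5},{"finger_gap":0.5},{"finger_gap":0.5},{"finger_gap":0.5},{"finger_gap":0.5}]' | python3 inch.py
echo '[{"finger_gap":0.5},{"finger_gap":0.5},{"finger_gap":0.5},{"finger_gap":0.5},{"finger_gap":0.5}]' | python3 inch.py
echo '[{"finger_gap":0.5},{"finger_gap":0.5},{"finger_gap":0.5},{"finger_gap":0.5},{"finger_gap":0.5}]' | python3 inch.py
echo '[{"finger_gap":0.5},{"finger_gap":0.5},{"finger_gap":0.5},{"finger_gap":0.5},{"finger_gap":0.5}]' | python3 inch.py
echo '[{"finger_gap":0.5},{"finger_gap":0.5},{"finger_gap":0.5},{"finger_gap":0.5},{"finger_gap":0.5}]' | python3 inch.py
echo '[{"finger_gap":0.5},{"finger_gap":0.5},{"finger_gap":0.5},{"finger_gap":0.5},{"finger_gap":0.5}]' | python3 inch.py
echo '[{"finger_gap":0.5},{"finger_gap":0.5},{"finger_gap":0.5},{"finger_gap":0.5},{"finger_gap":0.5}]' | python3 inch.py
echo '[{"finger_gap":0.5},{"finger_gap":0.5},{"finger_gap":0.5},{"finger_gap":0.5},{"finger_gap":0.5}]' | python3 inch.py) | grep clock | tail -1
python3 sw.py; python3 shot.py w8; python3 - <<'E'
from h import *; import pickle
np.set_printoptions(precision=4,suppress=True)
for n in("w6","w8"):
    c=pickle.load(open(n+".pkl","rb")); g=cv2.imread(f"pics/{n}.png").min(2); u=proj(c,(.4362,.3618,.174)).astype(int)
    w=g[u[1]-25:u[1]+25,u[0]-18:u[0]+18]; k,l,st,ce=cv2.connectedComponentsWithStats((w>170).astype(np.uint8))
    for i in np.argsort(-st[1:,4])[:2]+1: print(n,st[i],ce[i]+u-[18,25],onz(c,ce[i]+u-[18,25],.174))
    q=[]
    # direction of the tab's long side
    i=1+np.argmax(st[1:,4]); r=cv2.minAreaRect(np.argwhere(l==i)[:,::-1].astype(np.float32)); b=cv2.boxPoints(r)+u-[18,25]
    P=np.array([onz(c,x,.174) for x in b]); print(P[:,:2].round(4).tolist())
E
python3 g.py .4355 .3622 .2603
```

```text
clock: 39.7
262.94 222.37 1876
262.91 222.39 1874
262.89 222.36 1881
262.92 222.36 1878
262.94 222.39 1872
262.91 222.38 1871
262.92 222.38 1874
262.92 222.37 1876
[0.36, 0.62, 0.3, 0.6, 0.24, 0.6, 0.19]
[0.43123006 0.27961601 0.26048188] 0.10131632126095926
w6 [  0   2  26  35 272] [378.0441 127.5   ] [0.4312 0.3661 0.174 ]
w6 [ 0 44 17  3 50] [368.84 154.02] [0.4388 0.3433 0.174 ]
[[0.4108, 0.3685], [0.4283, 0.3807], [0.4464, 0.3583], [0.4282, 0.3457]]
w8 [  0   0  27  37 302] [378.8344 124.0795] [0.4319 0.3672 0.174 ]
w8 [ 0 31  2  4  7] [360.4286 139.7143] [0.4269 0.3479 0.174 ]
[[0.4111, 0.3678], [0.4271, 0.3815], [0.4486, 0.3601], [0.4321, 0.3458]]
yaw 124.56831564054116 z [-0.001  -0.0021 -1.    ] pos [0.4312 0.2796 0.2605] q [ 33.   8. -74.  97.   8.  81.  -7.]
to [0.4355 0.3622 0.2603] tool delta [0.0656 0.0504 0.    ]
```

```bash
python3 - <<'E'
from h import *
a=cv2.imread("pics/side0.png");b=np.ascontiguousarray(manip.camera("side")[:,:,::-1]);cv2.imwrite("pics/s9.png",b)
a4,b4=[cv2.resize(i,None,fx=4,fy=4,interpolation=cv2.INTER_CUBIC) for i in(a,b)]
for n,(x0,y0,x1,y1) in {"tab":(248,162,266,188),"basketL":(238,208,256,236),"plate":(300,175,318,190)}.items():
    t=a4[4*y0:4*y1,4*x0:4*x1]; r=cv2.matchTemplate(b4[4*y0-40:4*y1+40,4*x0-40:4*x1+40],t,cv2.TM_CCOEFF_NORMED); _,m,_,p=cv2.minMaxLoc(r)
    print(n,"score",round(m,3),"shift px",(np.array(p)-40)/4)
E
```

```text
tab score 0.957 shift px [0.25 0.  ]
basketL score 0.957 shift px [0.5 0. ]
plate score 1.0 shift px [0. 0.]
```

```bash
echo '[{"finger_gap":0.5,"d":[0.0217,0.0169,0]},{"finger_gap":0.5,"d":[0.0217,0.0169,0]},{"finger_gap":0.5,"d":[0.0217,0.0169,0]},{"finger_gap":0.5,"d":[0,0,0.03]},{"finger_gap":0.5,"d":[0,0,0.03]}]' | python3 inch.py; echo '[{"finger_gap":0.5},{"finger_gap":0.5},{"finger_gap":0.5}]' | python3 inch.py; python3 g.py .436 .362 .146
```

```text
clock: 40.62
ee_pos: [0.4353, 0.3657, 0.2009]
tool_rot: [[-0.571, 0.821, 0.0], [0.821, 0.571, 0.002], [0.001, 0.001, -1.0]]
wrist_force: [-0.5, -0.7, -0.0]
grip_width: 0.498
gripper_force: 0.0
clock: 40.87
ee_pos: [0.4366, 0.3621, 0.2017]
tool_rot: [[-0.567, 0.824, -0.0], [0.824, 0.567, -0.001], [-0.001, -0.001, -1.0]]
wrist_force: [0.2, 0.3, 1.2]
grip_width: 0.499
gripper_force: 0.0
yaw 124.53178355555568 z [-0.     -0.0012 -1.    ] pos [0.4366 0.3621 0.2017] q [ 14.  22. -69.  95.  21.  78. -24.]
to [0.436 0.362 0.146] tool delta [ 0.0003 -0.0005  0.0557]
```

```bash
echo '[{"finger_gap":0.5,"d":[0,-0.0005,0.02]},{"finger_gap":0.5,"d":[0,0,0.02]},{"finger_gap":0.5,"d":[0,0,0.0155]},{"finger_gap":0.5},{"finger_gap":0.5}]' | python3 inch.py; echo '[{"finger_gap":0},{"finger_gap":0},{"finger_gap":0},{"finger_gap":0},{"finger_gap":0}]' | python3 inch.py 25 | tail -2;  echo '[{"finger_gap":0},{"finger_gap":0},{"finger_gap":0},{"finger_gap":0},{"finger_gap":0}]' | python3 inch.py; python3 g.py
```

```text
clock: 41.28
ee_pos: [0.4363, 0.3615, 0.1463]
tool_rot: [[-0.567, 0.824, 0.0], [0.824, 0.567, -0.001], [-0.001, -0.001, -1.0]]
wrist_force: [0.1, -0.2, 0.9]
grip_width: 0.501
gripper_force: 0.0
grip_width: 0.207
gripper_force: 0.0
clock: 42.12
ee_pos: [0.4357, 0.3616, 0.1451]
tool_rot: [[-0.567, 0.823, -0.001], [0.823, 0.567, -0.002], [-0.001, -0.002, -1.0]]
wrist_force: [-0.0, -0.3, 1.5]
grip_width: 0.113
gripper_force: 25.0
yaw 124.57116872236683 z [-0.0006 -0.0019 -1.    ] pos [0.4357 0.3616 0.1451] q [ 12.  24. -67.  99.  24.  72. -26.]
```

```bash
echo '[{"finger_gap":0,"d":[0,0,-0.006]},{"finger_gap":0,"d":[0,0,-0.006]},{"finger_gap":0,"d":[0,0,-0.006]},{"finger_gap":0},{"finger_gap":0}]' | python3 inch.py; echo '[{"finger_gap":0,"d":[0,-0.013,0]},{"finger_gap":0,"d":[0,-0.013,0]},{"finger_gap":0,"d":[0,-0.014,0]},{"finger_gap":0,"d":[0,-0.014,0]},{"finger_gap":0,"d":[0,-0.014,0]}]' | python3 inch.py;echo '[{"finger_gap":0},{"finger_gap":0,"d":[0,0,-0.01]},{"finger_gap":0,"d":[0,0,-0.015]},{"finger_gap":0,"d":[0,0,-0.015]},{"finger_gap":0}]' | python3 inch.py; echo '[{"finger_gap":0}]' | python3 inch.py | tail -3; python3 g.py .5242 .1978 .203
```

```text
clock: 42.53
ee_pos: [0.4356, 0.3617, 0.1632]
tool_rot: [[-0.567, 0.823, -0.0], [0.823, 0.567, -0.002], [-0.001, -0.001, -1.0]]
wrist_force: [-0.0, -0.6, -2.9]
grip_width: 0.111
gripper_force: 25.0
clock: 42.95
ee_pos: [0.3785, 0.3225, 0.1624]
tool_rot: [[-0.568, 0.823, -0.002], [0.823, 0.568, -0.002], [-0.001, -0.003, -1.0]]
wrist_force: [-0.3, -0.6, -1.9]
grip_width: 0.113
gripper_force: 25.0
clock: 43.37
ee_pos: [0.3817, 0.3251, 0.2064]
tool_rot: [[-0.567, 0.824, 0.004], [0.824, 0.567, 0.001], [-0.001, 0.004, -1.0]]
wrist_force: [0.7, 0.8, -2.7]
grip_width: 0.114
gripper_force: 25.0
wrist_force: [0.7, 0.2, -2.3]
grip_width: 0.112
gripper_force: 25.0
yaw 124.54286528422652 z [ 0.0012 -0.0007 -1.    ] pos [0.3807 0.3238 0.204 ] q [ 28.   8. -75. 104.   8.  74. -15.]
to [0.5242 0.1978 0.203 ] tool delta [-0.1851  0.0467  0.0013]
```

```bash
echo '[{"finger_gap":0,"d":[-0.031,0.0078,0]},{"finger_gap":0,"d":[-0.031,0.0078,0]},{"finger_gap":0,"d":[-0.031,0.0078,0]},{"finger_gap":0,"d":[-0.031,0.0078,0]},{"finger_gap":0,"d":[-0.031,0.0078,0]}]' | python3 inch.py|head -2; echo '[{"finger_gap":0,"d":[-0.02,0.0052,0]},{"finger_gap":0,"d":[-0.01,0.0025,0]},{"finger_gap":0},{"finger_gap":0},{"finger_gap":0}]' | python3 inch.py; python3 g.py .5242 .1978 .148
```

```text
clock: 43.87
ee_pos: [0.5006, 0.2161, 0.2018]
clock: 44.28
ee_pos: [0.5212, 0.1996, 0.2031]
tool_rot: [[-0.57, 0.821, -0.002], [0.821, 0.57, -0.001], [-0.0, -0.002, -1.0]]
wrist_force: [0.3, 0.1, -2.5]
grip_width: 0.113
gripper_force: 25.0
yaw 124.77828638350937 z [-0.0019 -0.0014 -1.    ] pos [0.5212 0.1996 0.2031] q [ 33.  19. -67.  96.  18.  77.  -3.]
to [0.5242 0.1978 0.148 ] tool delta [-0.0032  0.0016  0.0551]
```

```bash
echo '[{"finger_gap":0,"d":[-0.0032,0.0016,0.015]},{"finger_gap":0,"d":[0,0,0.02]},{"finger_gap":0,"d":[0,0,0.018]},{"finger_gap":0},{"finger_gap":0}]' | python3 inch.py|head -2; echo '[{"finger_gap":0},{"finger_gap":0}]' | python3 inch.py; python3 g.py .5242 .1978 .139
```

```text
clock: 44.7
ee_pos: [0.5246, 0.1958, 0.149]
clock: 44.87
ee_pos: [0.5266, 0.1961, 0.1513]
tool_rot: [[-0.568, 0.823, 0.001], [0.823, 0.568, -0.002], [-0.002, -0.0, -1.0]]
wrist_force: [0.5, -0.0, -2.5]
grip_width: 0.112
gripper_force: 25.0
yaw 124.61019290192489 z [ 0.0009 -0.0016 -1.    ] pos [0.5266 0.1961 0.1513] q [ 31.  22. -65. 100.  21.  72.  -5.]
to [0.5242 0.1978 0.139 ] tool delta [ 0.0027 -0.001   0.0123]
```

```bash
echo '[{"finger_gap":0,"d":[0.0022,-0.001,0]},{"finger_gap":0,"d":[0,0,0.006]},{"finger_gap":0,"d":[0,0,0.006]},{"finger_gap":0},{"finger_gap":0}]' | python3 inch.py; echo '[{"finger_gap":0,"d":[0,0,0.004]},{"finger_gap":0,"d":[0,0,0.004]},{"finger_gap":0,"d":[0,0,0.002]},{"finger_gap":0},{"finger_gap":0}]' | python3 inch.py; python3 g.py .5242 .1978 .1211
```

```text
clock: 45.28
ee_pos: [0.5236, 0.1962, 0.1375]
tool_rot: [[-0.567, 0.823, -0.002], [0.823, 0.567, -0.003], [-0.001, -0.003, -1.0]]
wrist_force: [0.2, 0.0, -1.5]
grip_width: 0.112
gripper_force: 25.0
clock: 45.7
ee_pos: [0.5238, 0.1966, 0.1279]
tool_rot: [[-0.568, 0.823, -0.001], [0.823, 0.568, -0.002], [-0.001, -0.002, -1.0]]
wrist_force: [0.5, -0.1, -1.0]
grip_width: 0.109
gripper_force: 25.0
yaw 124.57851355366483 z [-0.0015 -0.0022 -1.    ] pos [0.5238 0.1966 0.1279] q [ 30.  23. -64. 101.  22.  70.  -6.]
to [0.5242 0.1978 0.1211] tool delta [0.0008 0.001  0.0068]
```

Inside the pocket without contact; finish seating and release.

```bash
echo '[{"finger_gap":0,"d":[0,0,0.004]},{"finger_gap":0,"d":[0,0,0.002]},{"finger_gap":0,"d":[0,0,0.0015]},{"finger_gap":0},{"finger_gap":0}]' | python3 inch.py; echo '[{"finger_gap":0.5},{"finger_gap":0.5},{"finger_gap":0.5},{"finger_gap":0.5},{"finger_gap":0.5}]' | python3 inch.py; echo '[{"finger_gap":0.5,"d":[0,0,-0.02]},{"finger_gap":0.5,"d":[0,0,-0.03]},{"finger_gap":0.5,"d":[0,0,-0.03]},{"finger_gap":0.5,"d":[0,0,-0.03]},{"finger_gap":0.5,"d":[0,0,-0.01]}]' | python3 inch.py | head -2; echo '[{"finger_gap":0.5},{"finger_gap":0.5}]' | python3 inch.py | head -2; python3 g.py .632 .2105 .24
```

```text
clock: 46.12
ee_pos: [0.5241, 0.1968, 0.1214]
tool_rot: [[-0.568, 0.823, -0.001], [0.823, 0.568, -0.002], [-0.002, -0.002, -1.0]]
wrist_force: [-1.1, -0.8, 6.0]
grip_width: 0.113
gripper_force: 25.0
clock: 46.53
ee_pos: [0.524, 0.1965, 0.1204]
tool_rot: [[-0.567, 0.823, -0.001], [0.823, 0.567, -0.002], [-0.001, -0.002, -1.0]]
wrist_force: [0.2, -0.0, 0.4]
grip_width: 0.405
gripper_force: 0.0
clock: 46.95
ee_pos: [0.5257, 0.1981, 0.2448]
clock: 47.12
ee_pos: [0.5241, 0.1966, 0.2402]
yaw 124.55418891802809 z [-0.0008 -0.0026 -1.    ] pos [0.5241 0.1966 0.2402] q [ 34.  18. -68.  93.  17.  81.  -1.]
to [0.632  0.2105 0.24  ] tool delta [-0.0497  0.0968  0.0001]
```

```bash
echo '[{"finger_gap":0.5,"d":[-0.0126,0.0236,0]},{"finger_gap":0.5,"d":[-0.0126,0.0236,0]},{"finger_gap":0.5,"d":[-0.0126,0.0236,0]},{"finger_gap":0.5,"d":[-0.0126,0.0236,0]},{"finger_gap":0.5}]' | python3 inch.py|head -2; echo '[{"finger_gap":0.5,"turn_vec":[0,0,-6]},{"finger_gap":0.5,"turn_vec":[0,0,-6]},{"finger_gap":0.5,"turn_vec":[0,0,-6]},{"finger_gap":0.5,"turn_vec":[0,0,-6]},{"finger_gap":0.5,"turn_vec":[0,0,-6]}]' | python3 inch.py|head -2;echo '[{"finger_gap":0.5,"turn_vec":[0,0,-6]},{"finger_gap":0.5,"turn_vec":[0,0,-6]},{"finger_gap":0.5,"turn_vec":[0,0,-6]},{"finger_gap":0.5,"turn_vec":[0,0,-6]},{"finger_gap":0.5}]' | python3 inch.py|head -2;echo '[{"finger_gap":0.5},{"finger_gap":0.5}]' | python3 inch.py; python3 g.py .6305 .2085 .0957
```

```text
clock: 47.53
ee_pos: [0.6335, 0.2073, 0.2357]
clock: 47.95
ee_pos: [0.6291, 0.2087, 0.2381]
clock: 48.37
ee_pos: [0.6292, 0.2086, 0.2381]
clock: 48.53
ee_pos: [0.6298, 0.2087, 0.2393]
tool_rot: [[-1.0, 0.027, -0.002], [0.027, 1.0, -0.003], [0.002, -0.003, -1.0]]
wrist_force: [-0.4, 0.2, -0.3]
grip_width: 0.501
gripper_force: 0.0
yaw 178.4530168319384 z [-0.0025 -0.0028 -1.    ] pos [0.6298 0.2087 0.2393] q [ 25.  37. -71.  78.  34.  89.  46.]
to [0.6305 0.2085 0.0957] tool delta [-0.001   0.0002  0.1436]
```

```bash
echo '[{"finger_gap":0.5,"d":[-0.001,0,0.03]},{"finger_gap":0.5,"d":[0,0,0.03]},{"finger_gap":0.5,"d":[0,0,0.03]},{"finger_gap":0.5},{"finger_gap":0.5}]' | python3 inch.py|head -2; echo '[{"finger_gap":0.5,"d":[0,0,0.02]},{"finger_gap":0.5,"d":[0,0,0.02]},{"finger_gap":0.5,"d":[0,0,0.0125]},{"finger_gap":0.5},{"finger_gap":0.5}]' | python3 inch.py; echo '[{"finger_gap":0},{"finger_gap":0},{"finger_gap":0},{"finger_gap":0},{"finger_gap":0}]' | python3 inch.py 20 | head -2; echo '[{"finger_gap":0},{"finger_gap":0},{"finger_gap":0},{"finger_gap":0},{"finger_gap":0}]' | python3 inch.py; python3 g.py .6016 .1885 .0957
```

```text
clock: 48.95
ee_pos: [0.6304, 0.2079, 0.1492]
clock: 49.37
ee_pos: [0.6317, 0.2088, 0.0991]
tool_rot: [[-1.0, 0.025, -0.0], [0.025, 1.0, -0.002], [0.0, -0.002, -1.0]]
wrist_force: [-0.0, 1.0, 1.0]
grip_width: 0.501
gripper_force: 0.0
clock: 49.78
ee_pos: [0.6315, 0.2086, 0.0984]
clock: 50.2
ee_pos: [0.6314, 0.2079, 0.0982]
tool_rot: [[-1.0, 0.025, -0.001], [0.025, 1.0, -0.003], [0.001, -0.003, -1.0]]
wrist_force: [-0.6, -3.6, 4.3]
grip_width: 0.142
gripper_force: 20.0
yaw 178.54955536678597 z [-0.0009 -0.0031 -1.    ] pos [0.6314 0.2079 0.0982] q [ 24.  43. -67.  87.  40.  77.  42.]
to [0.6016 0.1885 0.0957] tool delta [ 0.0293 -0.0202  0.0026]
```

```bash
echo '[{"finger_gap":0,"d":[0.0073,-0.0053,0]},{"finger_gap":0,"d":[0.0073,-0.0053,0]},{"finger_gap":0,"d":[0.0073,-0.0053,0]},{"finger_gap":0,"d":[0.0073,-0.0053,0]},{"finger_gap":0}]' | python3 inch.py; echo '[{"finger_gap":0},{"finger_gap":0}]' | python3 inch.py; python3 g.py .6314 .2079 .0982
```

```text
clock: 50.62
ee_pos: [0.602, 0.188, 0.0984]
tool_rot: [[-1.0, 0.025, 0.003], [0.025, 1.0, 0.0], [-0.003, 0.0, -1.0]]
wrist_force: [5.8, 1.6, -0.3]
grip_width: 0.146
gripper_force: 20.0
clock: 50.78
ee_pos: [0.602, 0.1881, 0.0983]
tool_rot: [[-1.0, 0.025, 0.002], [0.025, 1.0, -0.001], [-0.002, -0.001, -1.0]]
wrist_force: [5.8, 0.7, 0.1]
grip_width: 0.145
gripper_force: 20.0
yaw 178.5519793854715 z [ 0.0017 -0.0006 -1.    ] pos [0.602  0.1881 0.0983] q [ 29.  40. -69.  93.  38.  74.  43.]
to [0.6314 0.2079 0.0982] tool delta [-0.0288  0.0206  0.0002]
```

```bash
echo '[{"finger_gap":0,"d":[0.002,-0.0015,0]},{"finger_gap":0},{"finger_gap":0}]' | python3 inch.py; python3 g.py .6314 .2079 .0982
```

```text
clock: 51.03
ee_pos: [0.6019, 0.188, 0.0984]
tool_rot: [[-1.0, 0.025, 0.006], [0.025, 1.0, 0.003], [-0.006, 0.003, -1.0]]
wrist_force: [11.9, 4.8, -4.3]
grip_width: 0.146
gripper_force: 20.0
yaw 178.5589702536251 z [ 0.0057  0.0028 -1.    ] pos [0.6019 0.188  0.0984] q [ 30.  39. -69.  93.  38.  74.  43.]
to [0.6314 0.2079 0.0982] tool delta [-0.029   0.0207  0.0004]
```

```bash
echo '[{"finger_gap":0,"turn_vec":[0,0,6]},{"finger_gap":0,"turn_vec":[0,0,6]},{"finger_gap":0,"turn_vec":[0,0,6]},{"finger_gap":0,"turn_vec":[0,0,6]},{"finger_gap":0,"turn_vec":[0,0,6]}]' | python3 inch.py|head -5; echo '[{"finger_gap":0,"turn_vec":[0,0,6]},{"finger_gap":0,"turn_vec":[0,0,6]},{"finger_gap":0,"turn_vec":[0,0,6]},{"finger_gap":0,"turn_vec":[0,0,4]},{"finger_gap":0}]' | python3 inch.py;python3 g.py; echo '[{"finger_gap":0,"turn_vec":[0,0,3]},{"finger_gap":0,"turn_vec":[0,0,3]},{"finger_gap":0},{"finger_gap":0}]' | python3 inch.py; python3 g.py; python3 -c "
from plant import manip;print(manip.state()['wrist_torque'])"
```

```text
clock: 51.45
ee_pos: [0.6017, 0.1874, 0.0984]
tool_rot: [[-0.85, 0.526, 0.005], [0.526, 0.85, 0.002], [-0.003, 0.004, -1.0]]
wrist_force: [10.6, 2.5, -2.6]
grip_width: 0.151
clock: 51.87
ee_pos: [0.6014, 0.1871, 0.0984]
tool_rot: [[-0.593, 0.805, 0.005], [0.805, 0.593, 0.001], [-0.002, 0.004, -1.0]]
wrist_force: [8.5, 2.2, -1.9]
grip_width: 0.152
gripper_force: 20.0
yaw 126.35084874533977 z [ 0.0046  0.0007 -1.    ] pos [0.6014 0.1871 0.0984] q [ 24.  33. -59.  93.  30.  71.  -4.]
clock: 52.2
ee_pos: [0.6013, 0.1872, 0.0984]
tool_rot: [[-0.509, 0.861, 0.004], [0.861, 0.509, 0.001], [-0.002, 0.004, -1.0]]
wrist_force: [9.8, 1.2, -2.2]
grip_width: 0.154
gripper_force: 20.0
yaw 120.60353446566145 z [ 0.0045  0.0005 -1.    ] pos [0.6013 0.1872 0.0984] q [ 24.  33. -58.  93.  29.  70.  -9.]
[ 0.36454922 -1.99287342  0.43714683]
```

```bash
echo '[{"finger_gap":0.4},{"finger_gap":0.4},{"finger_gap":0.4},{"finger_gap":0.4},{"finger_gap":0.4}]' | python3 inch.py|head -2; echo '[{"finger_gap":0.4,"d":[0,0,-0.02]},{"finger_gap":0.4,"d":[0,0,-0.03]},{"finger_gap":0.4,"d":[0,0,-0.03]},{"finger_gap":0.4,"d":[0,0,-0.03]},{"finger_gap":0.4,"d":[0,0,-0.03]}]' | python3 inch.py; echo '[{"finger_gap":0.4,"d":[0.02,-0.035,0]},{"finger_gap":0.4,"d":[0.02,-0.035,0]},{"finger_gap":0.4,"d":[0.02,-0.035,0]},{"finger_gap":0.4,"d":[0.02,-0.035,0]},{"finger_gap":0.4,"d":[0.02,-0.035,0]}]' | python3 inch.py; python3 - <<'E'
from h import *
a=manip.camera("side")[:,:,::-1];b=manip.camera("top")[:,:,::-1]
cv2.imwrite("pics/s10.png",a);cv2.imwrite("pics/t10.png",b)
cv2.imwrite("pics/fin.png",np.hstack([cv2.resize(a[150:300,280:415],(480,533),interpolation=cv2.INTER_CUBIC),cv2.resize(b[155:255,340:400+0],(320,533),interpolation=cv2.INTER_CUBIC)]))
g=b.max(2);m=(g<85).astype(np.uint8);k,l,st,ce=cv2.connectedComponentsWithStats(m)
for i in range(1,k):
    if 100<st[i,4]<1500 and 340<ce[i][0]<420 and 165<ce[i][1]<240:
        print(st[i],ce[i].round(1),cv2.minAreaRect(np.argwhere(l==i)[:,::-1].astype(np.float32)))
E
```

```text
clock: 52.62
ee_pos: [0.5983, 0.1866, 0.0975]
clock: 53.03
ee_pos: [0.5988, 0.1871, 0.2391]
tool_rot: [[-0.509, 0.861, -0.002], [0.861, 0.509, -0.002], [-0.001, -0.003, -1.0]]
wrist_force: [0.8, 0.2, 0.1]
grip_width: 0.402
gripper_force: 0.0
clock: 53.45
ee_pos: [0.42, 0.1835, 0.239]
tool_rot: [[-0.512, 0.859, -0.01], [0.859, 0.512, -0.005], [0.001, -0.011, -1.0]]
wrist_force: [-0.7, -0.9, 0.2]
grip_width: 0.4
gripper_force: 0.0
[368 177  18  15 148] [376.3 184.7] ((376.5000305175781, 184.50001525878906), (9.899494171142578, 19.798988342285156), 45.0)
[352 178  63  48 512] [382.5 200.3] ((381.26495361328125, 199.06155395507812), (11.34439468383789, 74.50635528564453), 54.56668472290039)
```

View pics/fin.png

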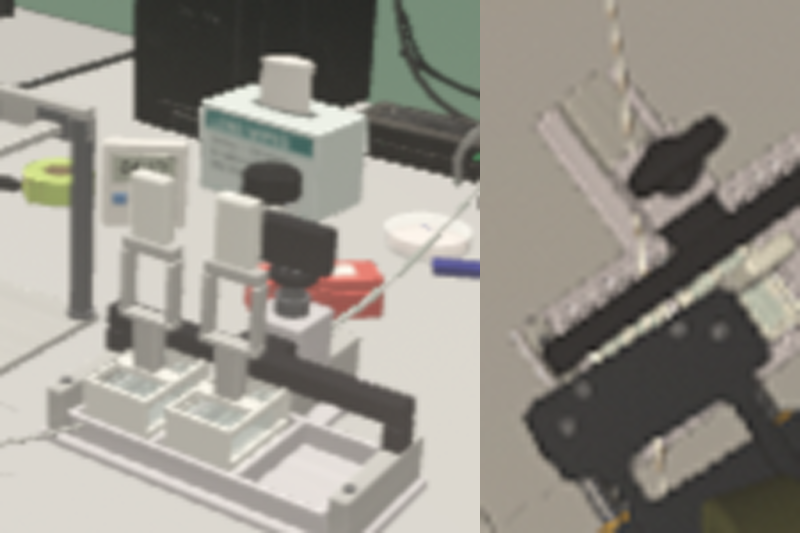

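```bash
echo '[{"finger_gap":0.4},{"finger_gap":0.4},{"finger_gap":0.4}]' | python3 inch.py; python3 - <<'E'
from h import *
for f,(cx,cy) in(("top0",(375.8,183.7)),("t10",(376.3,184.7))):
    g=cv2.imread(f"pics/{f}.png").max(2).astype(float); y,x=np.mgrid[0:400,0:640]
    for nm,sel in(("knob",(abs(x-cx)<12)&(abs(y-cy)<10)&(x-cx+1.4*(y-cy)<14)),):
        w=np.clip(110-g,0,60)*sel; mx,my=(w*x).sum()/w.sum(),(w*y).sum()/w.sum()
        C=np.cov(np.vstack([x.ravel(),y.ravel()]),aweights=w.ravel()); e,v=np.linalg.eigh(C); print(f,nm,mx,my,np.degrees(np.arctan(v[1,1]/v[0,1])))
print(manip.state()["wrist_force"])
E
```

```text
clock: 53.8
ee_pos: [0.4233, 0.1824, 0.2406]
tool_rot: [[-0.511, 0.86, -0.008], [0.86, 0.511, -0.002], [0.002, -0.008, -1.0]]
wrist_force: [-0.1, 0.3, -0.2]
grip_width: 0.399
gripper_force: 0.0
top0 knob 375.64077892325315 183.79266895761742 -37.84194959484439
t10 knob 376.2598795180723 184.64674698795181 -37.45101465695184
[-0.13785526  0.2886866  -0.21607845]
```

The knob is back at its starting (tight) angle, to within 0.4°.

```bash
python3 -c "
from plant import manip;print(manip.hand_in())"
```

```text
the job is handed in; nothing more can be done
None
```

Job handed in at about 54 s: both carriers that were on the rack now stand fully down in the middle and +y pockets, the bar is fully forward, the knob is tight at its stop, and the arm is clear; the hand-in gave no verdict.

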